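# Load the filling tray with dispenser shells, all the same way round

## Robot

A 6-joint arm with a two-finger parallel gripper is mounted at the origin on the work surface. World frame = base frame: x ahead of the robot, y to its left, z up, the work surface at z = 0. Lengths are in m, angles in degrees, forces in N, time in s.
With the tool pointing down it reaches from about 0.25 to 0.725 m from the base axis. Payload 9.7 kg.
Tool frame: the origin (TCP) lies at the very end of the fingers, on their centre line; the grasp point (between the pads) lies 19 mm behind it; x points along the fingers, y is the direction in which the jaws open and shut, and the axes are right-handed (so a half turn about x gives the same grasp; the last joint's range is limited). The gripper opens to 85 mm and grips with 20 to 120 N. Pads are 22 mm wide; open, the fingers measure 114 mm over their backs; the gripper's body (76 mm by 85 mm) begins 54 mm behind the grasp point. The pads swing forward as they close: fully open they stand 13 mm farther back than shut.
Start: joints at [70.302, 4.979, 10.078, 95.1, 0, 90], TCP at [0.185, 0.518, 0.231] pointing down, gripper open.
Joint ranges: [-179.16, 179.16], [-48.56, 103.87], [-65.8, 70.77], [-126.05, 130.52], [-82.76, 87.17], [-180, 180]. Speed limits (degrees/s): [127.2, 127.2, 147.25, 180, 180, 180].

## Interface

Orientations are given as [roll, pitch, yaw] about the fixed x, y, z axes, in that order (R = Rz(yaw) Ry(pitch) Rx(roll)).
In Python, from workcell import get_obs, cams, bot gives the robot as it stands.
- The arm moves only by the tool apply_moves, never from a script. Its argument "rows" is a list that holds one entry, the list of rows, each a list of 7 numbers: the shift along the tool's x, y, z in mm, then the turn, a rotation vector about the tool's x, y, z in rad, then the opening, from 0 (shut) to 1 (fully open). A call has 1 to 20 rows; each row is the pose to reach, as a shift and turn from the pose measured when the call began, along the tool's axes at that moment; what a row does not reach only later rows make up. A row lasts 1/10 s, in which the tool goes at most 50 mm and 8.59 degrees, less where a joint would pass 70% of its speed; a pose out of reach is approached as far as the arm can. A call with a gripper value outside its range is refused whole. The fingers move at their own pace and stop on an object; "newtons" is the grip in N (left out, the last holds). Time passes only in rows, so rows that repeat a pose let the fingers close. It gives the time, the measured TCP pose, the force and the opening at its end, in the units of the state.
- get_obs(): the state, without advancing time (a new reading comes with each control period).
- cams.camera(name): name is "side" or "top"; returns a dict with "pixels" (420x560x3 uint8, red, green, blue), "range_z" (420x560 float32, m along the optical axis (not along the pixel's ray), 0 where there is no reading), "fx", "fy", "cx", "cy" (pixels), "eye" and "attitude" of the camera in the world. Camera axes: x right, y up, looking along -z (the intrinsics and any distortion apply to the point x, -y, -z); pixel columns grow to the right and rows downward; lengths in m; the calibration is good to about 2 mm. A picture is of the moment at which its call begins.
- bot.job_done(): hands the job in, once; it reports no verdict.
Trained networks look in a picture, given as the dict that the camera call returned (one of the last four; its "shot" number tells which), for a name from the list of things; names that differ only in an ending like _2 or _b are one class to them, and where a whole thing is asked for, a point or a joint stands for the part that bears it (a point fixed in the world has none). Each returns a list of dicts, best first, with "confidence" (0 to 1); they miss things now and then, are a little off and sometimes report something else, mostly with a low value. They report only what shows in the picture. A call takes as long as a camera call. They do not tell look-alikes from the thing itself.
- cams.find_in(label, picture): "at" ([x, y, z] in m, in world coordinates, good to about 4 mm: the middle of the surface that is visible of it).
The state is a dict: "time": time; "q": joint angles; "qd": joint speeds; "joint_efforts": joint torques, N m; "ee_pos": TCP position; "tcp_rot": TCP orientation; "wrist_force": force on the tool from outside, world axes, zero at the start; "torque": the same for the moment, N m; "opening": finger opening in m.
Only numpy, scipy, OpenCV 4.12 (cv2) and the standard library are available. Lean on these libraries where they do the work, as an engineer would, in place of code of your own. Each camera call takes 0.05 s, during which the arm holds its last target.

## Task

Load the three white dispenser shells into the aluminium filling tray, one in each cell: standing on their bases with the necks up, square to the tray, and every curved front turned to the tray's low front wall (flat backs to the high back wall). Leave the other things on the bench where they are.

Things in the scene. Friction and masses are not known exactly. Their poses are not given: they have to be found in the camera images.
- shell1_mid (a point): white plastic dispenser shell (sizes in mm): 76 long, D section 38 wide (its y) by 26 deep (its x): flat back at x = +13, curved front at x = -13, flat parallel side walls at y = +-19 from x = 0 to +13. Its +z end is a stepped neck (27 by 16, last 14 mm, dark mouth), its -z end the flat base. This point: its centre, 38 above the base; axes of the shell. 30 to 65 g. Starts standing on its base, any yaw.
- shell2_mid (a point): centre of another shell, like shell1 in shape, size and axes. It starts lying on its flat back, curved front up, its centre 13 mm above the bench, the neck (+z) pointing anywhere within 0.8 rad of world -y.
- shell3_mid (a point): centre of another shell, like shell1 in shape, size and axes. It starts lying on its flat back, curved front up, its centre 13 mm above the bench, the neck (+z) pointing anywhere within 0.8 rad of world +y.
- cell1 (a point): fixed aluminium tray (sizes in mm), 208 long (its y), 48 deep (its x), three open cells in a row, each 64 (y) by 40 (x) inside, 68 from centre to centre. Walls 4 thick: low front wall (-x side) 9 high, dividers and ends 14, back wall (+x) 22 above the bench. This point: centre of the floor of cell 1, 4 mm above the bench; axes of the tray, z up. Cells 1, 2, 3 follow along +y.
- cell1_front (a point): middle of the top of the tray's low front wall at cell 1, 22 mm towards -x from the cell's centre, 9 mm above the bench; axes of the tray
- cell2 (a point): centre of the floor of cell 2 of the tray; axes of the tray
- cell2_front (a point): middle of the top of the tray's low front wall at cell 2, 22 mm towards -x from the cell's centre, 9 mm above the bench; axes of the tray
- cell3 (a point): centre of the floor of cell 3 of the tray; axes of the tray
- cell3_front (a point): middle of the top of the tray's low front wall at cell 3, 22 mm towards -x from the cell's centre, 9 mm above the bench; axes of the tray
- rack: fixed blue rack of capped tubes close behind the tray's back wall, 70 mm (its x) by 190 mm (its y), 100 mm high, origin centre of its underside; bystander
- weight_mid (a point): steel weight, 32 mm across, 43 mm high, loose, bystander; centre
- jar_mid (a point): amber lidded jar, 48 mm across, 40 mm high, loose, bystander; centre
- cap_mid (a point): white screw cap lying flat, 54 mm across, 16 mm high, loose, bystander; centre
- spatula_grip (a point): steel spatula 200 mm long lying at the back of the work area, loose, bystander; its handle
There are look-alikes about, which are no part of the job. What is shaped like the part that bears shell3_mid but pink is not meant. What is shaped like the part that bears shell2_mid but orange is not meant.

How it is judged:
By the outcome, as a careful person would: the job done as asked, in the order asked, and still so for the second after the job is handed in, with the robot touching nothing.
It also fails if it takes over 72 s, if anything falls off the work surface, if the arm or the gripper's body presses on something with over 40 N, if the wrist force passes 120 N, or if a joint passes its speed limit or range.

## Working session

There is one attempt and no reset: what is moved stays moved. The work goes in short steps, Python scripts to look and compute and a tool call to move; the robot and the scene stay as the last step left them, time stands still between calls to the robot, and variables do not carry over. Pictures are saved under pics/ and viewed, and the job is handed in when it is done.

Besides the shell and the picture viewer there is one more tool, called after "Request:" as name(argument=value, ...), one argument or row to a line, values as JSON. apply_moves: Moves the arm, as the interface text tells. Its arguments: {"type":"object","properties":{"rows":{"type":"array"},"newtons":{"type":"number"}},"required":["rows"]}

```bash
ls; mkdir -p pics
python3 - <<'E'
from workcell import get_obs,cams,bot
import cv2,numpy as np,pickle
s=get_obs();print(s)
for n in("top","side"):
    c=cams.camera(n)
    print(n,c['shot'],c['fx'],c['fy'],c['cx'],c['cy'],c['eye'],c['attitude'],[k for k in c])
    cv2.imwrite(f'pics/{n}0.png',c['pixels'][:,:,::-1]); pickle.dump(c,open(f'{n}0.pkl','wb'))
    for l in["shell1_mid","shell2_mid","cell1","cell2","cell3","cell1_front","cell3_front","rack","weight_mid","jar_mid","cap_mid","spatula_grip"]:
        print(l,[(np.round(d['at'],3).tolist(),round(d['confidence'],2)) for d in cams.find_in(l,c)])
E
```

```text
pics
{'time': 0.0, 'q': array([ 7.03014698e+01,  5.00972161e+00,  1.00352263e+01,  9.51003471e+01,
       -5.01675068e-04,  9.00001294e+01]), 'qd': array([ 0.08622559,  0.03421245, -0.08160707,  0.03357034, -0.04351563,
        0.01102728]), 'joint_efforts': array([ 3.78227842e-04, -5.20393753e+01,  4.64794672e+01,  1.65043655e-02,
       -7.70023371e-05,  1.44294978e-05]), 'ee_pos': array([0.18531314, 0.51759398, 0.23060322]), 'tcp_rot': array([ -89.61581774,   89.92515596, -109.31447704]), 'wrist_force': array([ 0.53778264, -0.1113198 ,  0.07228213]), 'torque': array([ 0.00056335, -0.00746634,  0.02951422]), 'opening': 0.08533466553683103}
top 1 400.2862870643309 400.2862870643309 278.5542876783676 208.26685915439256 [ 0.4352139  -0.04025678  0.9348646 ] [  9.4692606    0.56968238 -88.99261295] ['pixels', 'range_z', 'fx', 'fy', 'cx', 'cy', 'eye', 'attitude', 'shot']
shell1_mid [([0.595, -0.164, 0.061], 0.58)]
shell2_mid [([0.582, -0.424, 0.024], 0.96)]
cell1 [([0.551, 0.228, 0.006], 0.75)]
cell2 [([0.551, 0.228, 0.006], 0.75)]
cell3 [([0.551, 0.228, 0.006], 0.75)]
cell1_front [([0.
[... 611 characters left out ...]
[([0.591, -0.176, 0.045], 0.76), ([0.743, -0.132, 0.004], 0.71), ([0.548, 0.234, 0.005], 0.17)]
shell2_mid [([0.575, -0.444, 0.024], 0.93), ([0.602, -0.317, 0.025], 0.86), ([0.552, 0.233, 0.007], 0.5), ([0.592, -0.003, 0.02], 0.16)]
cell1 [([0.548, 0.229, 0.008], 0.96)]
cell2 [([0.548, 0.229, 0.008], 0.96)]
cell3 [([0.548, 0.229, 0.008], 0.96)]
cell1_front [([0.547, 0.232, 0.005], 0.57)]
cell3_front [([0.549, 0.233, 0.003], 0.57)]
rack [([0.538, 0.308, 0.067], 0.89), ([0.46, -0.174, 0.038], 0.7), ([0.547, 0.234, 0.007], 0.33)]
weight_mid [([0.465, -0.3, 0.031], 0.74)]
jar_mid [([0.463, -0.174, 0.04], 0.66)]
cap_mid [([0.588, -0.002, 0.019], 0.68)]
spatula_grip [([0.745, -0.13, 0.004], 0.81)]
```

View pics/top0.png

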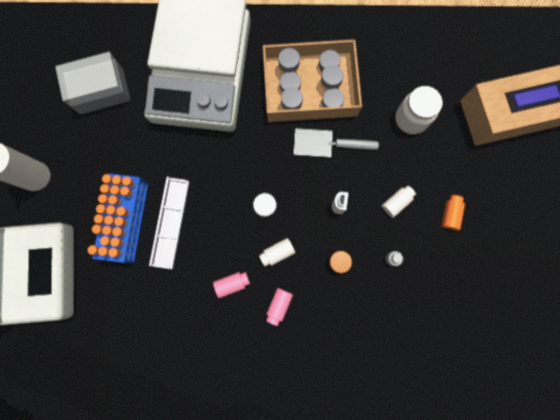

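View pics/side0.png

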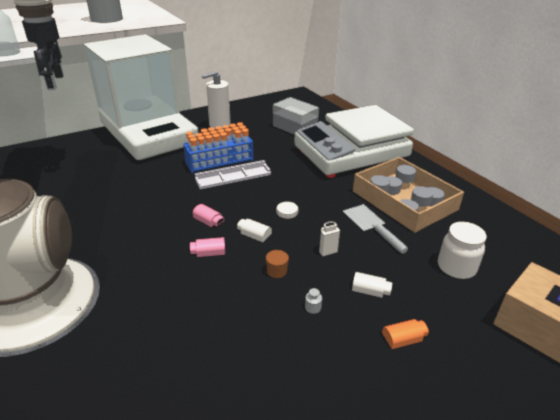

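The top image has +x up and −y to the right.

**Candidates, as top-view pixels**
- White, standing: (341,203).
- White, lying, neck towards −y: (398,201).
- White, lying, neck towards +y: (277,252).
- Pink look-alikes, not wanted: (231,285) and (279,307).
- Orange look-alike, not wanted: (454,212).
- White cap: (264,205).
- White bottle: (420,108).

**Choice:** shell1 = (341,203), shell2 = (398,201), shell3 = (277,252). The tray is at (169,223), with the rack on its +y side. I'll check these in a close crop.

```bash
cat > h.py <<'E'
import numpy as np,cv2,pickle
from scipy.spatial.transform import Rotation as R
def Rc(c): return R.from_euler('xyz',c['attitude'],degrees=True).as_matrix()
def cloud(c):
    z=c['range_z'].astype(float);v,u=np.mgrid[:z.shape[0],:z.shape[1]]
    p=np.stack([(u-c['cx'])/c['fx']*z,-(v-c['cy'])/c['fy']*z,-z],-1)
    P=p@Rc(c).T+np.array(c['eye']);P[z<=0]=np.nan;return P
def proj(c,X):
    p=(np.atleast_2d(X)-np.array(c['eye']))@Rc(c)
    return np.stack([c['cx']+c['fx']*p[:,0]/-p[:,2],c['cy']-c['fy']*p[:,1]/-p[:,2]],-1)
def crop(c,u0,v0,w,h,f,s):
    im=c['pixels'][v0:v0+h,u0:u0+w,::-1];cv2.imwrite(f,cv2.resize(im,None,fx=s,fy=s,interpolation=cv2.INTER_CUBIC))
E
python3 - <<'E'
from h import *
T=pickle.load(open('top0.pkl','rb'));S=pickle.load(open('side0.pkl','rb'))
P=cloud(T);print(P[330,330],P[250,200], cloud(S)[330,180])
crop(T,225,170,200,120,'pics/c1.png',4)
crop(S,180,180,230,130,'pics/c2.png',3)
crop(T,80,165,130,115,'pics/c3.png',5)
def rgn(c,P,u,v,r,zmin):
    px=c['pixels'].astype(int);vv,uu=np.mgrid[:420,:560]
    m=(abs(uu-u)<r)&(abs(vv-v)<r)&(P[...,2]>zmin)&(px.min(-1)>90)
    return P[m]
for n,u,v in(("s1",341,203),("s2",398,201),("s3",277,252)):
    Q=rgn(T,P,u,v,24,0.006)
    print(n,len(Q),Q.min(0).round(3),Q.max(0).round(3),np.median(Q,0).round(3))
    (c,sz,a)=cv2.minAreaRect((Q[:,:2]*1000).astype(np.float32));print(np.round(c,1),np.round(sz,1),a)
    mx=Q[:,2]>Q[:,2].max()-.006; print('topmost',Q[mx].mean(0).round(4))
E
```

```text
[ 0.31522536 -0.14874691  0.00122613] [0.48935378 0.15306213 0.00073172] [ 0.22959222 -0.2160304   0.0004169 ]
s1 229 [ 0.58  -0.18   0.017] [ 0.62  -0.153  0.08 ] [ 0.595 -0.165  0.063]
[ 600.2 -166.1] [25.8 38.8] 82.5473861694336
topmost [ 0.6    -0.1665  0.0766]
s2 514 [ 0.574 -0.347  0.009] [ 0.646 -0.269  0.031] [ 0.608 -0.306  0.023]
[ 611.6 -309.4] [37.6 76.5] 41.521060943603516
topmost [ 0.6065 -0.3029  0.0267]
s3 531 [ 0.457 -0.066  0.007] [0.519 0.012 0.03 ] [ 0.484 -0.027  0.024]
[484.8 -24.6] [37.9 76.1] 28.63887596130371
topmost [ 0.4876 -0.03    0.0262]
```

View pics/c1.png

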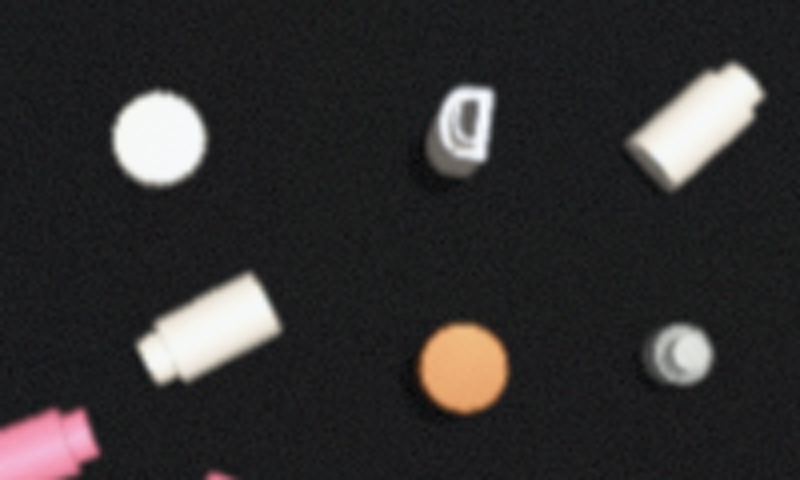

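View pics/c2.png

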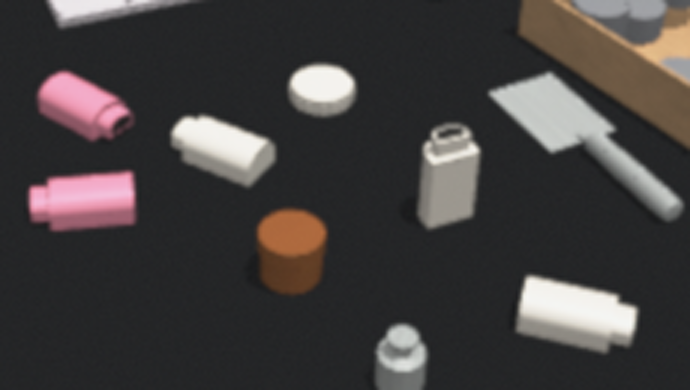

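View pics/c3.png

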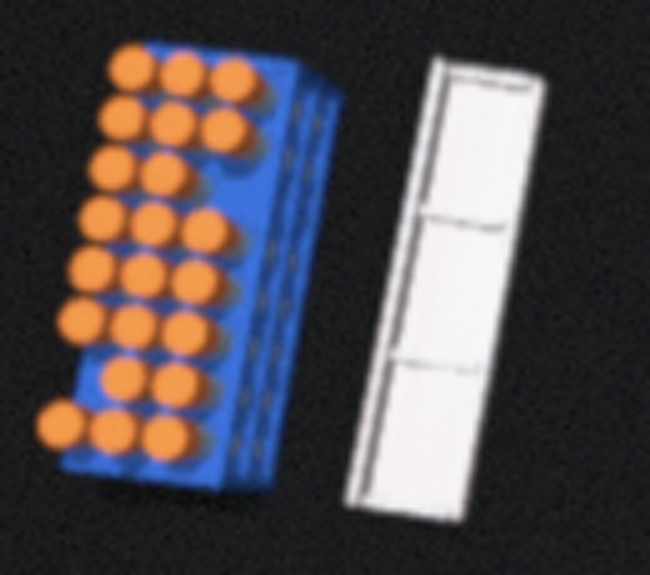

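```bash
cat > fit.py <<'E'
from h import *
from scipy.optimize import minimize
def box(x0,x1,y0,y1,z0,z1): return np.array([[x,y,z] for x in(x0,x1) for y in(y0,y1) for z in(z0,z1)])/1000
def dsec(d,w,x_b,z0,z1,cx=0):
    t=np.linspace(np.pi/2,3*np.pi/2,25)
    o=np.vstack([np.stack([d*np.cos(t),w*np.sin(t)],-1),[[x_b,-w],[x_b,w]]])
    return np.vstack([np.c_[o,np.full(len(o),z)] for z in(z0,z1)])/1000
SH=[dsec(13,19,13,-38,24),dsec(8,13.5,8,24,38)]
# tray in cell2 frame, z=0 bench
TR=[box(-24,24,-104,104,0,9),box(20,24,-104,104,0,22)]+[box(-20,20,a-2,a+2,0,14) for a in(-102,-34,34,102)]
K=4
def sil(c,parts,M,t,roi):
    u0,v0,u1,v1=roi;im=np.zeros(((v1-v0)*K,(u1-u0)*K),np.uint8)
    for p in parts:
        uv=(proj(c,p@M.T+t)-[u0-.5,v0-.5])*K-.5
        h=cv2.convexHull(uv.astype(np.float32));cv2.fillConvexPoly(im,np.round(h*16).astype(np.int32),1,shift=4)
    return cv2.resize(im.astype(np.float32),(u1-u0,v1-v0),interpolation=cv2.INTER_AREA)
def soft(c,roi,col):
    u0,v0,u1,v1=roi;p=c['pixels'][v0:v1,u0:u1].astype(float)
    return p
def Mat(kind,yaw):
    if kind=='up': return R.from_euler('z',yaw).as_matrix()
    # lying: shell x -> down, shell z -> neck dir at yaw ; y=z cross x
    n=np.array([np.cos(yaw),np.sin(yaw),0]);x=np.array([0,0,-1.]);return np.stack([x,np.cross(n,x),n],1)
def fit(views,parts,kind,z,p0,mask):
    tg=[]
    for c in views:
        uv=proj(c,np.array([[p0[0],p0[1],z]]))[0];r=26 if parts is SH else 72
        roi=(max(0,int(uv[0]-r)),max(0,int(uv[1]-r)),min(560,int(uv[0]+r)),min(420,int(uv[1]+r)))
        m=mask(c['pixels'][roi[1]:roi[3],roi[0]:roi[2]].astype(float))
        s=sil(c,parts,Mat(kind,p0[2]),np.array([p0[0],p0[1],z]),roi);near=cv2.dilate((s>0).astype(np.uint8),np.ones((13,13)))
        tg.append((c,roi,m,near))
    def cost(q):
        q=np.array(q);tot=0
        for c,roi,m,near in tg:
            s=sil(c,parts,Mat(kind,q[2]/100),np.array([q[0]/1000,q[1]/1000,z]),roi)
            tot+=(((s-m)**2)*near).sum()
        return tot
    q0=[p0[0]*1000,p0[1]*1000,p0[2]*100];best=None
    for it in range(3):
        r=minimize(cost,q0,method='Nelder-Mead',options=dict(initial_simplex=[q0,[q0[0]+5,q0[1],q0[2]],[q0[0],q0[1]+5,q0[2]],[q0[0],q0[1],q0[2]+12]],xatol=.02,fatol=.01))
        q0=r.x
    return np.round([r.x[0],r.x[1],np.degrees(r.x[2]/100)],1),round(r.fun,1)
white=lambda p: np.clip((p.min(-1)-35)/(130-35),0,1)
E
python3 - <<'E'
from fit import *
T=pickle.load(open('top0.pkl','rb'));S=pickle.load(open('side0.pkl','rb'))
for n,k,z,p in(("s1",'up',.038,(.600,-.166,-1.7)),("s2",'ly',.013,(.6116,-.3094,np.radians(-48))),("s3",'ly',.013,(.4848,-.0246,np.radians(118)))):
    for nm,v in(("T",[T]),("S",[S]),("TS",[T,S])): print(n,nm,*fit(v,SH,k,z,p,white))
for y in(1.4,):
    for nm,v in(("T",[T]),("S",[S]),("TS",[T,S])): print('tray',nm,*fit(v,TR,'up',0,(.55,.228,y),white))
E
```

```text
s1 T [ 603.6 -168.1  -94.8] 15.2
s1 S [ 600.5 -165.5  -97.9] 19.0
s1 TS [ 600.8 -166.3  -95. ] 58.8
s2 T [ 613.7 -311.9  -47.7] 10.3
s2 S [ 611.5 -308.6  -48.1] 21.3
s2 TS [ 612.1 -310.   -48.3] 51.0
s3 T [486.2 -25.  118.7] 21.5
s3 S [484.6 -23.1 118.7] 14.8
s3 TS [485.4 -24.1 118.6] 41.6
tray T [552.  226.7  82.5] 66.0
tray S [552.1 227.7  82.3] 73.5
tray TS [551.7 226.8  82.5] 144.4
```

```bash
cat > plan.py <<'E'
from h import *
from workcell import get_obs
D=np.radians
def cur():
    s=get_obs();return np.array(s['ee_pos']),R.from_euler('xyz',s['tcp_rot'],degrees=True).as_matrix(),s
def lie(neck,alpha,flip=1):
    n=np.array([np.cos(D(neck)),np.sin(D(neck)),0]);X=-np.cos(D(alpha))*np.array([0,0,1.])-np.sin(D(alpha))*n
    Y=flip*np.cross(n,[0,0,-1.]);return np.stack([X,Y,np.cross(X,Y)],1)
def shellR_lie(neck):
    n=np.array([np.cos(D(neck)),np.sin(D(neck)),0]);x=np.array([0,0,-1.]);return np.stack([x,np.cross(n,x),n],1)
def shellR_up(yaw): return R.from_euler('z',yaw,degrees=True).as_matrix()
def wrist(M,p,L=.2):
    w=p-M[:,0]*L;q1=np.arctan2(w[1],w[0]);A=R.from_euler('z',-q1).as_matrix()@M
    # A=Ry(p)Rz(s5)Rx(q6)
    e=R.from_matrix(A).as_euler('YZX',degrees=True);return np.round([np.degrees(q1),e[0],e[1],e[2]],0),round(float(np.hypot(w[0],w[1])),3)
def rel(p,M,c=None):
    p0,M0,s=c or cur();d=M0.T@(np.array(p)-p0)*1000;r=R.from_matrix(M0.T@M).as_rotvec()
    print('  row',np.round(d,0).tolist(),np.round(r,2).tolist(),'ang',round(float(np.degrees(np.linalg.norm(r)))),'q1,pitch,q5,q6',*wrist(M,np.array(p)))
TRY=82.5;TC=np.array([.5519,.2270,.004]);ty=np.array([-np.sin(D(TRY)),np.cos(D(TRY)),0]);tx=np.array([np.cos(D(TRY)),np.sin(D(TRY)),0])
CELL={1:TC-.068*ty,2:TC,3:TC+.068*ty}
E
python3 - <<'E'
from plan import *
p,M,s=cur();print(wrist(M,p),s['q'].round(1))
g=np.array([.4854,-.0241,.013]);neck=118.7
n=np.array([np.cos(D(neck)),np.sin(D(neck)),0])
for f in(1,-1):
  Mg=lie(neck,40,f);pg=g+.003*n;pg[2]=.0085
  print('grasp',f);rel(pg-Mg[:,0]*.1,Mg);rel(pg,Mg)
  Sr=shellR_lie(neck);rl=Sr.T@Mg;rp=Sr.T@(pg-g)
  for k in(3,1):
    Mp=shellR_up(TRY)@rl;pp=CELL[k]+[0,0,.039]+shellR_up(TRY)@rp
    print('place',k,pp.round(3),Mp[:,0].round(2));rel(pp+[0,0,.1],Mp)
E
```

```text
(array([70., 90., -0., 90.]), 0.55) [70.3  5.  10.1 95.1 -0.  90. ]
grasp 1
  row [146.0, -364.0, 415.0] [-2.29, 0.32, -0.83] ang 141 q1,pitch,q5,q6 [  21.   83.  -40. -100.] 0.418
  row [223.0, -407.0, 463.0] [-2.29, 0.32, -0.83] ang 141 q1,pitch,q5,q6 [  12.   77.  -38. -111.] 0.432
place 3 [0.485 0.24  0.046] [ 0.1   0.76 -0.64]
  row [85.0, -160.0, 376.0] [-1.66, -0.62, 0.77] ang 111 q1,pitch,q5,q6 [ 11.  70.  47. -63.] 0.473
place 1 [0.62  0.223 0.046] [ 0.1   0.76 -0.64]
  row [85.0, -132.0, 509.0] [-1.66, -0.62, 0.77] ang 111 q1,pitch,q5,q6 [  7.  74.  48. -68.] 0.604
grasp -1
  row [146.0, -364.0, 415.0] [0.7, -0.67, -0.25] ang 57 q1,pitch,q5,q6 [ 21.  83. -40.  80.] 0.418
  row [223.0, -407.0, 463.0] [0.7, -0.67, -0.25] ang 57 q1,pitch,q5,q6 [ 12.  77. -38.  69.] 0.432
place 3 [0.485 0.24  0.046] [ 0.1   0.76 -0.64]
  row [85.0, -160.0, 376.0] [1.27, 0.73, 0.59] ang 90 q1,pitch,q5,q6 [ 11.  70.  47. 117.] 0.473
place 1 [0.62  0.223 0.046] [ 0.1   0.76 -0.64]
  row [85.0, -132.0, 509.0] [1.27, 0.73, 0.59] ang 90 q1,pitch,q5,q6 [  7.  74.  48. 112.] 0.604
```

Request:
apply_moves(
  rows=[
    [[146, -364, 415, 0.7, -0.67, -0.25, 1], [146, -364, 415, 0.7, -0.67, -0.25, 1], [146, -364, 415, 0.7, -0.67, -0.25, 1], [146, -364, 415, 0.7, -0.67, -0.25, 1], [146, -364, 415, 0.7, -0.67, -0.25, 1], [146, -364, 415, 0.7, -0.67, -0.25, 1], [146, -364, 415, 0.7, -0.67, -0.25, 1], [146, -364, 415, 0.7, -0.67, -0.25, 1], [146, -364, 415, 0.7, -0.67, -0.25, 1], [146, -364, 415, 0.7, -0.67, -0.25, 1], [146, -364, 415, 0.7, -0.67, -0.25, 1], [146, -364, 415, 0.7, -0.67, -0.25, 1], [146, -364, 415, 0.7, -0.67, -0.25, 1], [146, -364, 415, 0.7, -0.67, -0.25, 1], [146, -364, 415, 0.7, -0.67, -0.25, 1]],
  ],
  newtons=40,
)

```text
time: 2.8
ee_pos: [0.4534, 0.036, 0.0856]
tcp_rot: [0.5, 49.9, -61.0]
wrist_force: [-0.0, 0.5, 0.4]
opening: 0.0855
```

Run:
```python
from plan import *
from workcell import cams
c=cams.camera('side');crop(c,150,150,230,150,'pics/d1.png',3)
g=np.array([.4854,-.0241,.013]);neck=118.7
n=np.array([np.cos(D(neck)),np.sin(D(neck)),0])
Mg=lie(neck,40,-1);pg=g+.003*n;pg[2]=.0085
rel(pg,Mg)
# predicted pixel of target TCP
print(proj(c,pg),get_obs()['q'].round(1))
```

```text
row [101.0, -1.0, 0.0] [-0.0, 0.0, -0.0] ang 0 q1,pitch,q5,q6 [ 12.  77. -38.  69.] 0.432
[[252.62707762 228.51446708]] [ 28.4 -12.8 -30.3  71.9 -40.1  89.7]
```

View pics/d1.png

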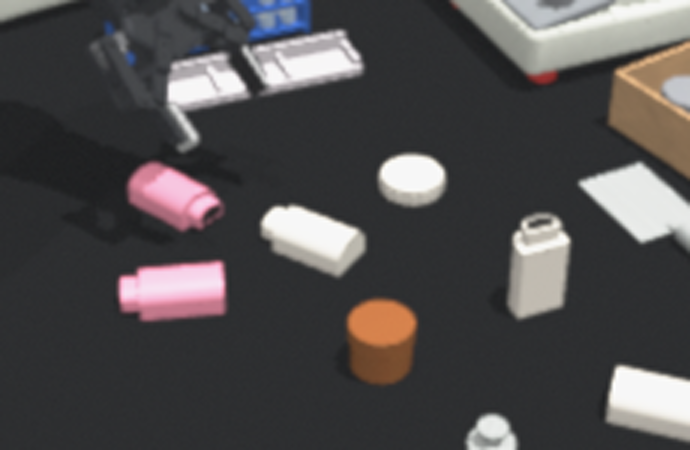

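```bash
cat >> plan.py <<'E'
def clear(c,pg,M,op=.085,excl=None,dists=(0,.02,.05,.1)):
    """min clearance of cloud points to crude gripper boxes; op opening"""
    P=cloud(c).reshape(-1,3);P=P[np.isfinite(P[:,0])&(P[:,2]>.005)]
    if excl is not None:P=P[np.hypot(*(P[:,:2]-excl[:2]).T)>.045]
    for d in dists:
        q=(P-(pg-M[:,0]*d))@M
        out=[]
        for nm,lo,hi in(('f+',(-.073,op/2,-.011),(0,op/2+.0145,.011)),('f-',(-.073,-op/2-.0145,-.011),(0,-op/2,.011)),('body',(-.25,-.0425,-.0425),(-.073,.0425,.0425))):
            e=np.maximum(np.maximum(np.array(lo)-q,q-np.array(hi)),0);r=np.linalg.norm(e,axis=1);i=r.argmin();out.append((nm,round(r[i]*1000),P[i].round(3).tolist()))
        print('   back',d,out)
E
python3 - <<'E'
from plan import *
T=pickle.load(open('top0.pkl','rb'))
g=np.array([.4854,-.0241,.013]);neck=118.7
n=np.array([np.cos(D(neck)),np.sin(D(neck)),0])
Mg=lie(neck,40,-1);pg=g+.003*n;pg[2]=.0085
clear(T,pg,Mg,.085,g)
E
```

```text
back 0 [('f+', 30, [0.496, 0.043, 0.005]), ('f-', 15, [0.424, -0.06, 0.005]), ('body', 13, [0.425, 0.039, 0.024])]
   back 0.02 [('f+', 30, [0.496, 0.043, 0.005]), ('f-', 18, [0.406, -0.028, 0.013]), ('body', 25, [0.42, 0.057, 0.029])]
   back 0.05 [('f+', 36, [0.496, 0.043, 0.005]), ('f-', 27, [0.402, -0.033, 0.025]), ('body', 46, [0.411, 0.065, 0.03])]
   back 0.1 [('f+', 75, [0.434, 0.06, 0.025]), ('f-', 58, [0.416, 0.05, 0.028]), ('body', 83, [0.4, 0.102, 0.031])]
```

Clear by 13 mm or more. Descend and grip.

Request:
apply_moves(
  rows=[
    [[40, -1, 0, 0, 0, 0, 1], [70, -1, 0, 0, 0, 0, 1], [90, -1, 0, 0, 0, 0, 1], [101, -1, 0, 0, 0, 0, 1], [101, -1, 0, 0, 0, 0, 0.7], [101, -1, 0, 0, 0, 0, 0.3], [101, -1, 0, 0, 0, 0, 0.2], [101, -1, 0, 0, 0, 0, 0.2], [101, -1, 0, 0, 0, 0, 0.2], [101, -1, 0, 0, 0, 0, 0.2], [101, -1, 0, 0, 0, 0, 0.2], [101, -1, 0, 0, 0, 0, 0.2]],
  ],
  newtons=40,
)

```text
time: 4.05
ee_pos: [0.4849, -0.0206, 0.0093]
tcp_rot: [0.7, 49.9, -60.8]
wrist_force: [-0.6, 3.0, 5.9]
opening: 0.0365
```

Run:
```python
from plan import *
p,M,s=cur();print((M.T@[0,0,60]).round(0),s['opening'],s['wrist_force'].round(1))
np.savez('g3.npz',p=p,M=M)
rel(p+[0,0,.16],M)
```

```text
[-46.   0.  39.] 0.036532918346702095 [-0.6  3.   5.9]
  row [-122.0, 1.0, 103.0] [0.0, 0.0, 0.0] ang 0 q1,pitch,q5,q6 [ 12.  76. -38.  69.] 0.432
```

Request:
apply_moves(
  rows=[
    [[-15, 0, 13, 0, 0, 0, 0.2], [-40, 0, 34, 0, 0, 0, 0.2], [-70, 1, 59, 0, 0, 0, 0.2], [-100, 1, 84, 0, 0, 0, 0.2], [-122, 1, 103, 0, 0, 0, 0.2], [-122, 1, 103, 0, 0, 0, 0.2]],
  ],
  newtons=40,
)

```text
time: 4.65
ee_pos: [0.4863, -0.0203, 0.1735]
tcp_rot: [1.2, 49.8, -60.4]
wrist_force: [-0.1, -0.5, -1.0]
opening: 0.0367
```

Run:
```python
from plan import *
from workcell import cams
for n in('side','top'):
    c=cams.camera(n)
    p,M,s=cur();uv=proj(c,p)[0].astype(int);print(n,uv,s['opening'],s['q'].round(1))
    u0=max(0,min(420,uv[0]-70));v0=max(0,min(320,uv[1]-50))
    crop(c,u0,v0,140,100,f'pics/e_{n}.png',5); pickle.dump(c,open(f'{n}_e.pkl','wb'))
```

```text
side [251 169] 0.03622783674150683 [ 19.5 -16.7 -24.1  74.3 -39.4  78. ]
top [272 248] 0.03667199698615861 [ 19.5 -16.6 -24.2  74.3 -39.4  78. ]
```

View pics/e_side.png

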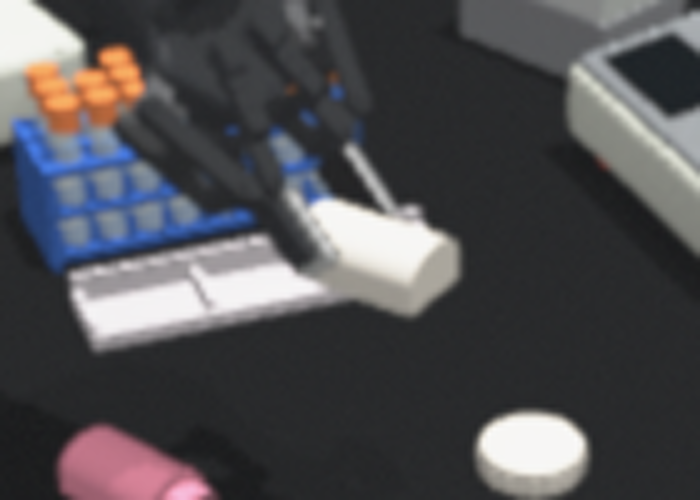

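View pics/e_top.png

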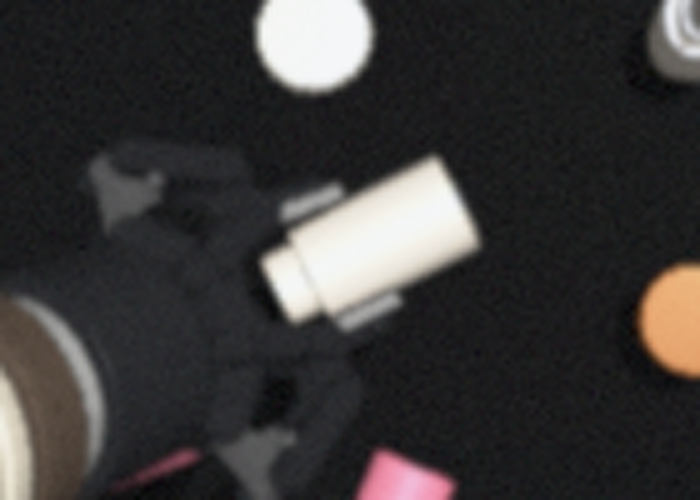

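```bash
cat > held.py <<'E'
from fit import *
def heldfit(views,p,M,Sr_rel,sp_rel):
    """views: [(cam,p,M)]; Sr_rel: shell rot in tool frame; sp_rel shell centre in tool frame. fit tilt about tool y, shifts along tool x,z"""
    tg=[]
    for c in views:
        uv=proj(c,(p+M@sp_rel)[None])[0];r=34
        roi=(max(0,int(uv[0]-r)),max(0,int(uv[1]-r)),min(560,int(uv[0]+r)),min(420,int(uv[1]+r)))
        m=white(c['pixels'][roi[1]:roi[3],roi[0]:roi[2]].astype(float))
        s=sil(c,SH,M@Sr_rel,p+M@sp_rel,roi);near=cv2.dilate((s>0).astype(np.uint8),np.ones((15,15)))
        tg.append((c,roi,m,near))
    def cost(q):
        A=R.from_rotvec([0,q[0]/50,0]).as_matrix()@Sr_rel;t=sp_rel+np.array([q[1],0,q[2]])/1000
        return sum((((sil(c,SH,M@A,p+M@t,roi)-m)**2)*near).sum() for c,roi,m,near in tg)
    best=min((minimize(cost,[a,0,0],method='Nelder-Mead',options=dict(initial_simplex=[[a,0,0],[a+5,0,0],[a,3,0],[a,0,3]])) for a in(-10,0,10)),key=lambda r:r.fun)
    q=best.x;print('tilt deg',round(np.degrees(q[0]/50),1),'dx,dz',q[1:].round(1),'cost',round(best.fun,1),'cost0',round(cost([0,0,0]),1))
    return R.from_rotvec([0,q[0]/50,0]).as_matrix()@Sr_rel,sp_rel+np.array([q[1],0,q[2]])/1000
E
python3 - <<'E'
from plan import *;from held import *
g=np.array([.4854,-.0241,.013]);Sr=shellR_lie(118.7)
G=np.load('g3.npz');Srel=G['M'].T@Sr;sp=G['M'].T@(g-G['p']);print(sp.round(4))
T=pickle.load(open('top_e.pkl','rb'));S=pickle.load(open('side_e.pkl','rb'));p,M,s=cur()
for v in([T],[S],[T,S]): A,t=heldfit(v,p,M,Srel,sp)
Mn=R.from_rotvec(np.radians(2)*0*np.array([0,0,1])).as_matrix()
Mp=shellR_up(TRY)@Srel.T;pp=CELL[3]+[0,0,.039]-Mp@sp
print('place',pp.round(4));rel(pp+[0,0,.11],Mp)
E
```

```text
[-0.0007 -0.0012  0.0049]
tilt deg 4.8 dx,dz [-18.  17.] cost 81.9 cost0 143.0
tilt deg 2.2 dx,dz [-3.4  7.2] cost 338.1 cost0 393.6
tilt deg 4.6 dx,dz [-4.4  6.4] cost 447.3 cost0 536.6
place [0.4861 0.2394 0.0463]
  row [-136.0, 126.0, -183.0] [0.71, 1.51, 0.05] ang 96 q1,pitch,q5,q6 [ 11.  69.  46. 118.] 0.473
```

Request:
apply_moves(
  rows=[
    [[-136, 126, -183, 0.71, 1.51, 0.05, 0.2], [-136, 126, -183, 0.71, 1.51, 0.05, 0.2], [-136, 126, -183, 0.71, 1.51, 0.05, 0.2], [-136, 126, -183, 0.71, 1.51, 0.05, 0.2], [-136, 126, -183, 0.71, 1.51, 0.05, 0.2], [-136, 126, -183, 0.71, 1.51, 0.05, 0.2], [-136, 126, -183, 0.71, 1.51, 0.05, 0.2], [-136, 126, -183, 0.71, 1.51, 0.05, 0.2], [-136, 126, -183, 0.71, 1.51, 0.05, 0.2], [-136, 126, -183, 0.71, 1.51, 0.05, 0.2], [-136, 126, -183, 0.71, 1.51, 0.05, 0.2], [-136, 126, -183, 0.71, 1.51, 0.05, 0.2], [-136, 126, -183, 0.71, 1.51, 0.05, 0.2], [-136, 126, -183, 0.71, 1.51, 0.05, 0.2], [-136, 126, -183, 0.71, 1.51, 0.05, 0.2], [-136, 126, -183, 0.71, 1.51, 0.05, 0.2]],
  ],
  newtons=40,
)

```text
time: 6.35
ee_pos: [0.4865, 0.2402, 0.1569]
tcp_rot: [-180.0, 40.1, 81.9]
wrist_force: [0.1, -0.2, -0.2]
opening: 0.0368
```

Run:
```python
from plan import *
from workcell import cams
for n in('side','top'):
    c=cams.camera(n)
    p,M,s=cur();uv=proj(c,p)[0].astype(int);print(n,uv,p.round(3),s['opening'],s['q'].round(1))
    u0=max(0,min(420,uv[0]-70));v0=max(0,min(320,uv[1]-50))
    crop(c,u0,v0,140,100,f'pics/f_{n}.png',5); pickle.dump(c,open(f'{n}_f.pkl','wb'))
```

```text
side [205 129] [0.486 0.24  0.157] 0.036663480584249515 [  3.1 -12.1 -26.   63.2  48.6 107. ]
top [139 245] [0.486 0.24  0.157] 0.036536684171505955 [  3.  -12.1 -26.   63.2  48.6 107. ]
```

View pics/f_side.png

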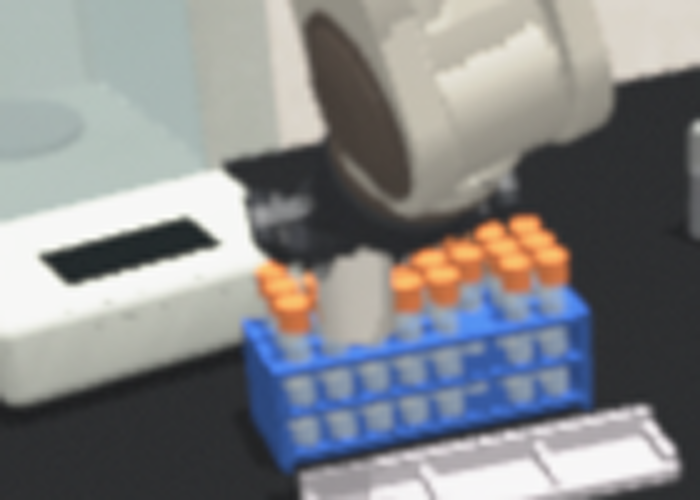

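View pics/f_top.png

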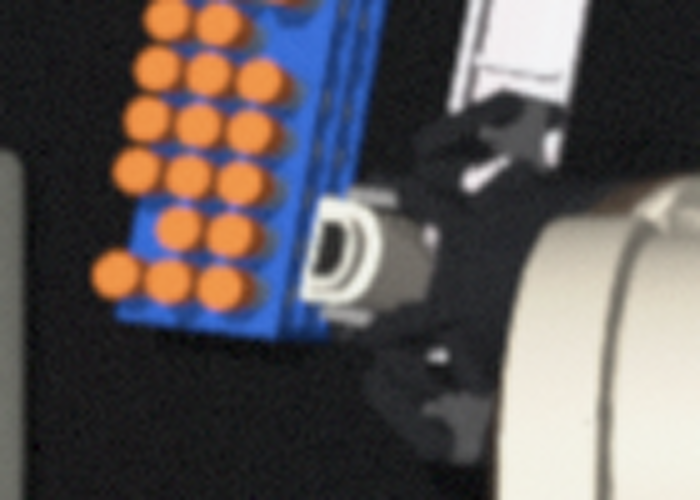

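Run:
```python
from plan import *;from held import *
g=np.array([.4854,-.0241,.013]);Sr=shellR_lie(118.7)
G=np.load('g3.npz');Srel=G['M'].T@Sr;sp=G['M'].T@(g-G['p'])
T=pickle.load(open('top_f.pkl','rb'));S=pickle.load(open('side_f.pkl','rb'));p,M,s=cur()
c0=p+M@sp;Rs=M@Srel;print('shell',c0.round(4),R.from_matrix(Rs).as_euler('ZYX',degrees=True).round(1),'cell3',CELL[3].round(4))
print('neck top pred',proj(T,c0+Rs@[0,0,.038]),'back-edge corners',proj(T,np.array([c0+Rs@[.008,a,.038] for a in(-.0135,.0135)])))
print('base corners side',proj(S,np.array([c0+Rs@[-.013,0,-.038],c0+Rs@[0,.019,-.038],c0+Rs@[0,-.019,-.038]])))
P=cloud(T);print('top z near mouth',np.nanmax(P[238:252,126:142,2]), 'rack front pts')
m=(P[...,2]>.03)&(P[...,2]<.12)&(P[...,0]>.45)&(P[...,0]<.65)&(P[...,1]>.24)
r=T['pixels'].astype(int);b=m&(r[...,2]>r[...,0]+60);Q=(P[b]-CELL[2])@np.stack([tx,ty,[0,0,1]],1);print(Q.min(0),Q.max(0))
rel(p*[1,1,0]+CELL[3]*[1,1,0]-c0*[1,1,0]+[0,0,p[2]-(c0[2]-.038-.0055)],M)
```

```text
shell [0.4847 0.2365 0.1534] [82.3 -0.   0. ] cell3 [0.4845 0.2359 0.004 ]
neck top pred [[134.32441382 245.40102539]] back-edge corners [[131.65527928 237.59639624]
 [128.59617084 251.95291985]]
base corners side [[208.24133931 146.73901864]
 [199.93204831 145.8132509 ]
 [213.85907016 143.39729497]]
top z near mouth 0.19568222784402844 rack front pts
[ 0.06298907 -0.08556004  0.02664934] [0.13531654 0.10585616 0.06965623]
  row [70.0, -0.0, 84.0] [0.0, 0.0, 0.0] ang 0 q1,pitch,q5,q6 [ 11.  69.  46. 118.] 0.473
```

Request:
apply_moves(
  rows=[
    [[26, 0, 31, 0, 0, 0, 0.2], [45, 0, 54, 0, 0, 0, 0.2], [58, 0, 70, 0, 0, 0, 0.2], [65, 0, 78, 0, 0, 0, 0.2], [68, 0, 82, 0, 0, 0, 0.2], [70, 0, 84, 0, 0, 0, 0.2], [70, 0, 84, 0, 0, 0, 0.2], [70, 0, 84, 0, 0, 0, 0.2]],
  ],
  newtons=40,
)

```text
time: 7.25
ee_pos: [0.4868, 0.2395, 0.0483]
tcp_rot: [180.0, 40.1, 81.9]
wrist_force: [0.6, 0.1, 0.3]
opening: 0.0366
```

Run:
```python
from plan import *
from workcell import cams
p,M,s=cur();print((M.T@[0,0,-1]).round(2))
for n in('side','top'):
    c=cams.camera(n)
    p,M,s=cur();uv=proj(c,p)[0].astype(int);print(n,uv,p.round(4),s['wrist_force'].round(1),s['q'].round(1))
    u0=max(0,min(420,uv[0]-70));v0=max(0,min(320,uv[1]-50))
    crop(c,u0,v0,140,100,f'pics/g_{n}.png',5); pickle.dump(c,open(f'{n}_g.pkl','wb'))
```

```text
[ 0.64 -0.    0.77]
side [209 165] [0.4867 0.2395 0.0483] [-0.1  0.4 -0.6] [  3.   -7.4 -34.5  50.   48.7 106.9]
top [156 249] [0.4867 0.2395 0.0482] [ 0.  -0.5 -1. ] [  3.   -7.4 -34.5  50.   48.7 106.9]
```

View pics/g_side.png

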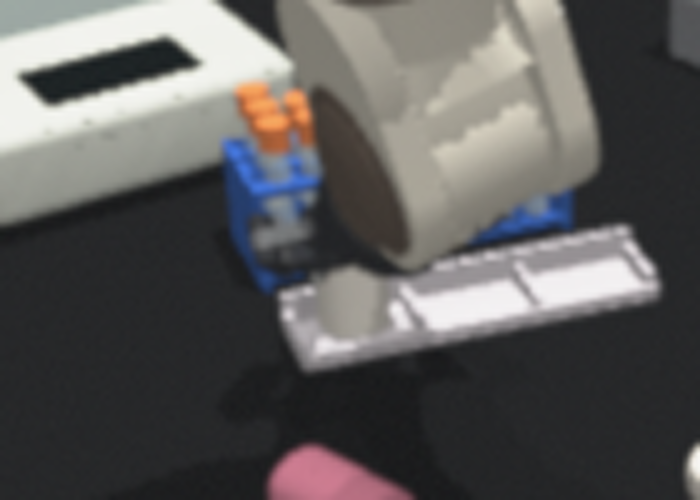

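View pics/g_top.png

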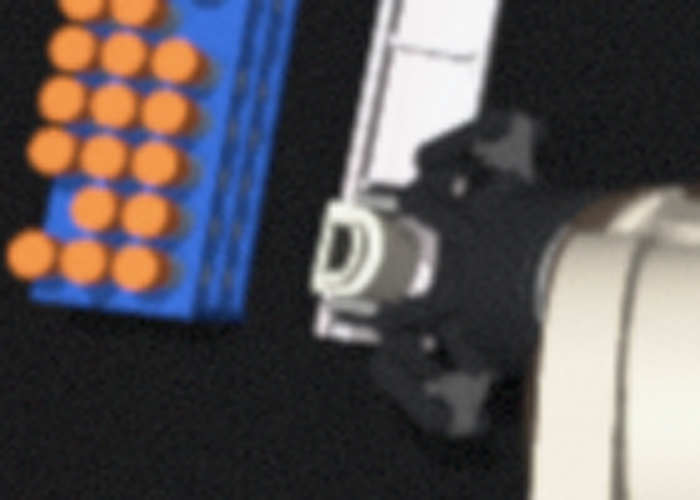

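Request:
apply_moves(
  rows=[
    [[0.6, 0, 0.8, 0, 0, 0, 0.2], [1.3, 0, 1.5, 0, 0, 0, 0.2], [1.6, 0, 1.9, 0, 0, 0, 0.2]],
  ],
  newtons=40,
)

```text
time: 7.65
ee_pos: [0.487, 0.2398, 0.0466]
tcp_rot: [179.9, 40.0, 81.9]
wrist_force: [-2.3, -1.1, 9.2]
opening: 0.0366
```

Contact of about 9 N on the floor. Open and retreat.

Request:
apply_moves(
  rows=[
    [[0, 0, 0, 0, 0, 0, 0.5], [0, 0, 0, 0, 0, 0, 0.6], [0, 0, 0, 0, 0, 0, 0.65], [0, 0, 0, 0, 0, 0, 0.65], [-15, 0, 0, 0, 0, 0, 0.65], [-50, 0, 0, 0, 0, 0, 0.65], [-100, 0, 0, 0, 0, 0, 0.8], [-150, 0, 0, 0, 0, 0, 1], [-180, 0, 0, 0, 0, 0, 1]],
  ],
  newtons=40,
)

```text
time: 8.55
ee_pos: [0.4677, 0.1013, 0.1649]
tcp_rot: [179.7, 40.0, 81.7]
wrist_force: [0.8, 0.5, -1.5]
opening: 0.0853
```

Run:
```python
from plan import *;from fit import *
from workcell import cams
for n in('side','top'):
    c=cams.camera(n)
    p,M,s=cur();uv=proj(c,CELL[3])[0].astype(int);print(n,uv,p.round(4),s['wrist_force'].round(1))
    u0=max(0,min(420,uv[0]-70));v0=max(0,min(320,uv[1]-50))
    crop(c,u0,v0,140,100,f'pics/i_{n}.png',5); pickle.dump(c,open(f'{n}_i.pkl','wb'))
# shell2 vertical grasp
g=np.array([.6125,-.310,.013]);neck=-48.2
for f in(1,-1):
    Mg=lie(neck,0,f);pg=g*1;pg[2]=.003
    rel(pg+[0,0,.1],Mg)
    print('relay');
    for nk in(20,40,60):
      Ml=lie(nk,0,f);rel(np.array([.47,-.02,.1]),Ml);rel(np.array([.47,-.02,.1]),lie(nk,40,f));rel(np.array([.47,-.02,.1]),lie(nk,40,-f))
```

```text
side [210 180] [0.4685 0.0995 0.1668] [-1.1 -1.   2.5]
top [164 251] [0.4689 0.1008 0.1648] [ 0.3  0.3 -0.6]
  row [-255.0, 201.0, 296.0] [-0.81, -0.81, -0.38] ang 70 q1,pitch,q5,q6 [-27.  90.   0.  21.] 0.686
relay
  row [-50.0, 18.0, 126.0] [-1.91, -0.53, -0.89] ang 124 q1,pitch,q5,q6 [ -2.  90.  -0. -22.] 0.47
  row [-50.0, 18.0, 126.0] [-1.46, -0.1, -1.46] ang 119 q1,pitch,q5,q6 [  2. 129. -11. -14.] 0.591
  row [-50.0, 18.0, 126.0] [1.18, -1.41, 0.1] ang 105 q1,pitch,q5,q6 [  2. 129. -11. 166.] 0.591
  row [-50.0, 18.0, 126.0] [-2.22, -0.39, -1.04] ang 142 q1,pitch,q5,q6 [ -2.  90.  -0. -42.] 0.47
  row [-50.0, 18.0, 126.0] [-1.71, -0.07, -1.71] ang 138 q1,pitch,q5,q6 [  6. 125. -21. -27.] 0.572
  row [-50.0, 18.0, 126.0] [0.8, -1.5, 0.07] ang 97 q1,pitch,q5,q6 [  6. 125. -21. 153.] 0.572
  row [-50.0, 18.0, 126.0] [-2.53, -0.22, -1.18] ang 160 q1,pitch,q5,q6 [ -2.  90.   0. -62.] 0.47
  row [-50.0, 18.0, 126.0] [-1.95, -0.04, -1.95] ang 158 q1,pitch,q5,q6 [ 10. 118. -30. -43.] 0.542
  row [-50.0, 18.0, 126.0] [0.42, -1.55, 0.03] ang 92 q1,pitch,q5,q6 [ 10. 118. -30. 137.] 0.542
[... 285 characters left out ...]
 -11. 166.] 0.591
  row [-50.0, 18.0, 126.0] [-1.46, -0.1, -1.46] ang 119 q1,pitch,q5,q6 [  2. 129. -11. -14.] 0.591
  row [-50.0, 18.0, 126.0] [0.68, -0.83, 0.31] ang 64 q1,pitch,q5,q6 [ -2.  90.   0. 138.] 0.47
  row [-50.0, 18.0, 126.0] [0.8, -1.5, 0.07] ang 97 q1,pitch,q5,q6 [  6. 125. -21. 153.] 0.572
  row [-50.0, 18.0, 126.0] [-1.71, -0.07, -1.71] ang 138 q1,pitch,q5,q6 [  6. 125. -21. -27.] 0.572
  row [-50.0, 18.0, 126.0] [0.36, -0.86, 0.16] ang 54 q1,pitch,q5,q6 [ -2.  90.   0. 118.] 0.47
  row [-50.0, 18.0, 126.0] [0.42, -1.55, 0.03] ang 92 q1,pitch,q5,q6 [ 10. 118. -30. 137.] 0.542
  row [-50.0, 18.0, 126.0] [-1.95, -0.04, -1.95] ang 158 q1,pitch,q5,q6 [ 10. 118. -30. -43.] 0.542
```

View pics/i_side.png

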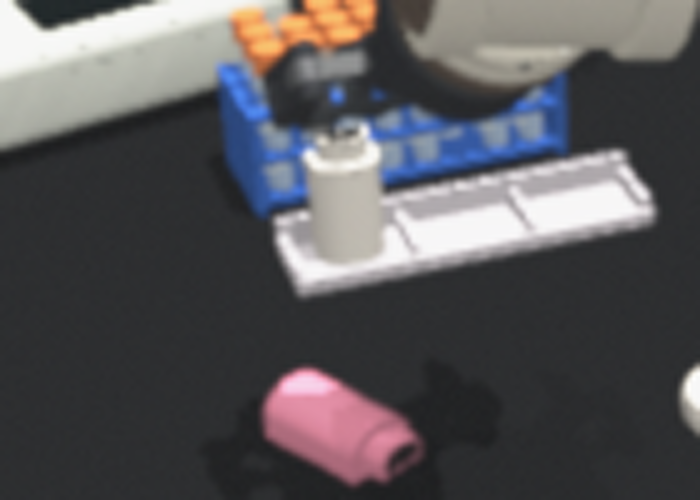

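View pics/i_top.png

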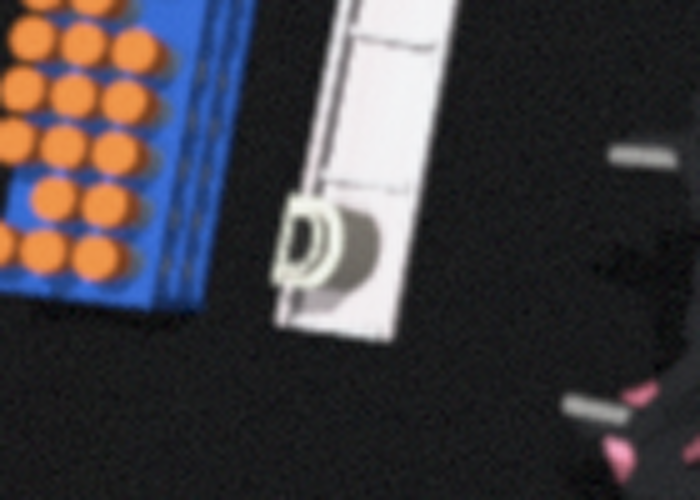

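Run:
```python
from plan import *
T=pickle.load(open('top0.pkl','rb'))
g=np.array([.6125,-.310,.013]);neck=-48.2
Mg=lie(neck,0,1);pg=g*1;pg[2]=.004
rel(pg+[0,0,.13],Mg);clear(T,pg,Mg,.085,g)
```

```text
row [-275.0, 201.0, 272.0] [-0.81, -0.81, -0.38] ang 70 q1,pitch,q5,q6 [-27.  90.   0.  21.] 0.686
   back 0 [('f+', 12, [0.657, -0.256, 0.005]), ('f-', 11, [0.57, -0.364, 0.005]), ('body', 71, [0.617, -0.18, 0.065])]
   back 0.02 [('f+', 22, [0.657, -0.256, 0.005]), ('f-', 22, [0.57, -0.364, 0.005]), ('body', 77, [0.617, -0.18, 0.065])]
   back 0.05 [('f+', 50, [0.657, -0.256, 0.005]), ('f-', 50, [0.57, -0.364, 0.005]), ('body', 91, [0.612, -0.174, 0.077])]
   back 0.1 [('f+', 98, [0.617, -0.18, 0.065]), ('f-', 98, [0.554, -0.412, 0.027]), ('body', 126, [0.612, -0.174, 0.077])]
```

Request:
apply_moves(
  rows=[
    [[-275, 201, 272, -0.81, -0.81, -0.38, 1], [-275, 201, 272, -0.81, -0.81, -0.38, 1], [-275, 201, 272, -0.81, -0.81, -0.38, 1], [-275, 201, 272, -0.81, -0.81, -0.38, 1], [-275, 201, 272, -0.81, -0.81, -0.38, 1], [-275, 201, 272, -0.81, -0.81, -0.38, 1], [-275, 201, 272, -0.81, -0.81, -0.38, 1], [-275, 201, 272, -0.81, -0.81, -0.38, 1], [-275, 201, 272, -0.81, -0.81, -0.38, 1], [-275, 201, 272, -0.81, -0.81, -0.38, 1], [-275, 201, 272, -0.81, -0.81, -0.38, 1], [-275, 201, 272, -0.81, -0.81, -0.38, 1], [-275, 201, 272, -0.81, -0.81, -0.38, 1]],
  ],
  newtons=40,
)

```text
time: 9.95
ee_pos: [0.6126, -0.3086, 0.1345]
tcp_rot: [120.5, 89.8, 72.0]
wrist_force: [-0.6, 0.4, 0.3]
opening: 0.0855
```

Run:
```python
from plan import *
g=np.array([.6125,-.310,.013]);neck=-48.2
Mg=lie(neck,0,1);pg=g*1;pg[2]=.004
p,M,s=cur();print(s['q'].round(1));rel(pg,Mg)
```

```text
[-26.8  23.3  21.4  88.    0.2  21.6]
  row [130.0, -1.0, 1.0] [-0.0, -0.0, -0.0] ang 0 q1,pitch,q5,q6 [-27.  90.   0.  21.] 0.686
```

Request:
apply_moves(
  rows=[
    [[45, -1, 1, 0, 0, 0, 1], [85, -1, 1, 0, 0, 0, 1], [115, -1, 1, 0, 0, 0, 1], [130, -1, 1, 0, 0, 0, 1], [130, -1, 1, 0, 0, 0, 0.7], [130, -1, 1, 0, 0, 0, 0.3], [130, -1, 1, 0, 0, 0, 0.2], [130, -1, 1, 0, 0, 0, 0.2], [130, -1, 1, 0, 0, 0, 0.2], [130, -1, 1, 0, 0, 0, 0.2], [130, -1, 1, 0, 0, 0, 0.2], [130, -1, 1, 0, 0, 0, 0.2]],
  ],
  newtons=40,
)

```text
time: 11.15
ee_pos: [0.614, -0.3101, 0.0071]
tcp_rot: [73.7, 89.7, 25.3]
wrist_force: [-1.7, 0.9, 7.1]
opening: 0.0361
```

Run:
```python
from plan import *
T=pickle.load(open('top0.pkl','rb'))
p,M,s=cur();np.savez('g2.npz',p=p,M=M)
g=np.array([.6125,-.310,.013]);neck=-48.2;Srel=M.T@shellR_lie(neck);sp=M.T@(g-p);print(sp.round(4))
print('lift',(M.T@[0,0,120]).round(0))
for nk in(45,60):
  Ml=shellR_lie(nk)@Srel.T
  c=np.array([.49,-.03,.0135]);pl=c-Ml@sp
  print(nk);rel(pl+[0,0,.12],Ml);clear(T,pl,lie(nk,0,1),.085,np.array([.4854,-.0241]),dists=(0,.05));clear(T,pl+[0,0,.004],lie(nk,40,1),.085,np.array([.4854,-.0241]),dists=(0,.03,.1))
```

```text
[-0.0059 -0.001  -0.001 ]
lift [-120.    1.    0.]
45
  row [-120.0, 94.0, -293.0] [-1.63, 0.01, 0.0] ang 93 q1,pitch,q5,q6 [ -3.  90.   0. -48.] 0.491
   back 0 [('f+', 6, [0.437, 0.007, 0.006]), ('f-', 48, [0.577, -0.088, 0.005]), ('body', 61, [0.402, -0.037, 0.027])]
   back 0.05 [('f+', 47, [0.438, 0.044, 0.022]), ('f-', 71, [0.577, -0.088, 0.005]), ('body', 107, [0.476, -0.147, 0.042])]
   back 0 [('f+', 13, [0.437, 0.007, 0.006]), ('f-', 41, [0.581, -0.013, 0.02]), ('body', 21, [0.576, -0.004, 0.02])]
   back 0.03 [('f+', 32, [0.448, 0.037, 0.005]), ('f-', 41, [0.581, -0.013, 0.02]), ('body', 42, [0.594, 0.003, 0.022])]
   back 0.1 [('f+', 78, [0.496, 0.043, 0.005]), ('f-', 61, [0.583, -0.011, 0.02]), ('body', 101, [0.614, 0.022, 0.019])]
60
  row [-120.0, 94.0, -293.0] [-1.89, 0.01, 0.0] ang 108 q1,pitch,q5,q6 [ -3.  90.   0. -63.] 0.491
   back 0 [('f+', 7, [0.437, 0.007, 0.006]), ('f-', 48, [0.578, -0.013, 0.008]), ('body', 62, [0.402, -0.037, 0.027])]
   back 0.05 [('f+', 49, [0.432, 0.042, 0.023]), ('f-', 63, [0.581, -0.013, 0.02]), ('body', 108, [0.396, -0.044, 0.029])]
   back 0 [('f+', 7, [0.437, 0.007, 0.006]), ('f-', 32, [0.576, -0.009, 0.018]), ('body', 24, [0.576, 0.017, 0.019])]
   back 0.03 [('f+', 26, [0.438, 0.044, 0.022]), ('f-', 32, [0.576, -0.009, 0.018]), ('body', 46, [0.585, 0.024, 0.019])]
   back 0.1 [('f+', 70, [0.434, 0.06, 0.025]), ('f-', 62, [0.594, 0.003, 0.022]), ('body', 109, [0.604, 0.029, 0.018])]
```

Request:
apply_moves(
  rows=[
    [[-15, 0, 0, 0, 0, 0, 0.2], [-50, 0, 0, 0, 0, 0, 0.2], [-100, 0, 0, 0, 0, 0, 0.2], [-120, 94, -293, -1.63, 0.01, 0, 0.2], [-120, 94, -293, -1.63, 0.01, 0, 0.2], [-120, 94, -293, -1.63, 0.01, 0, 0.2], [-120, 94, -293, -1.63, 0.01, 0, 0.2], [-120, 94, -293, -1.63, 0.01, 0, 0.2], [-120, 94, -293, -1.63, 0.01, 0, 0.2], [-120, 94, -293, -1.63, 0.01, 0, 0.2], [-120, 94, -293, -1.63, 0.01, 0, 0.2], [-120, 94, -293, -1.63, 0.01, 0, 0.2], [-120, 94, -293, -1.63, 0.01, 0, 0.2], [-120, 94, -293, -1.63, 0.01, 0, 0.2], [-120, 94, -293, -1.63, 0.01, 0, 0.2], [-120, 94, -293, -1.63, 0.01, 0, 0.2]],
  ],
  newtons=40,
)

```text
time: 12.75
ee_pos: [0.4898, -0.0287, 0.1283]
tcp_rot: [92.7, 89.8, 137.4]
wrist_force: [0.5, -0.5, -0.2]
opening: 0.0364
```

Run:
```python
from plan import *
from workcell import cams
p,M,s=cur();print(s['opening'],s['q'].round(1),p)
c=cams.camera('side');uv=proj(c,p)[0].astype(int);crop(c,uv[0]-70,uv[1]-50,140,100,'pics/j.png',5)
```

```text
0.03644757466794135 [ -3.4  -3.8 -10.2  83.8   0.1 -48.1] [ 0.48977338 -0.02872047  0.12828656]
```

View pics/j.png

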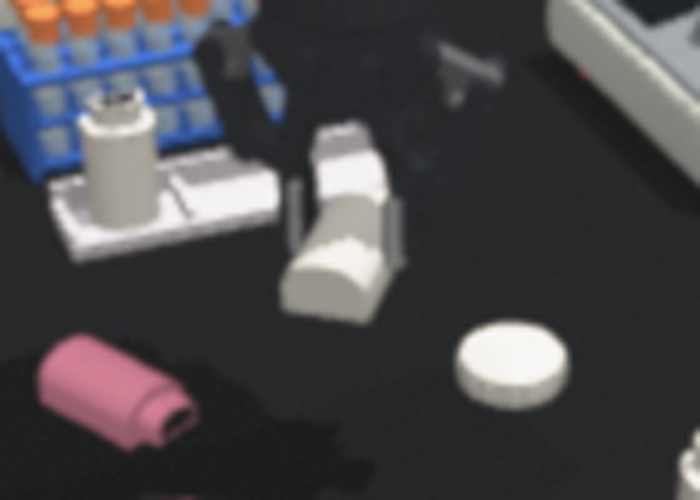

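Request:
apply_moves(
  rows=[
    [[45, 0, 0, 0, 0, 0, 0.2], [80, 0, 0, 0, 0, 0, 0.2], [105, 0, 0, 0, 0, 0, 0.2], [116, 0, 0, 0, 0, 0, 0.2], [119, 0, 0, 0, 0, 0, 0.2], [120, 0, 0, 0, 0, 0, 0.2], [120, 0, 0, 0, 0, 0, 0.2], [120, 0, 0, 0, 0, 0, 0.5], [120, 0, 0, 0, 0, 0, 0.7], [118, 0, 0, 0, 0, 0, 0.9], [90, 0, 0, 0, 0, 0, 1], [45, 0, 0, 0, 0, 0, 1], [20, 0, 0, 0, 0, 0, 1], [20, 0, 0, 0, 0, 0, 1]],
  ],
  newtons=40,
)

```text
time: 14.2
ee_pos: [0.4917, -0.0288, 0.1124]
tcp_rot: [-14.5, 89.8, 30.2]
wrist_force: [1.7, 0.3, -0.9]
opening: 0.0855
```

Run:
```python
from plan import *;from fit import *
from workcell import cams
S=cams.camera('side');T=cams.camera('top')
p,M,s=cur();uv=proj(S,p*[1,1,0])[0].astype(int);crop(S,uv[0]-70,uv[1]-50,140,100,'pics/k.png',5)
crop(T,200,170,140,100,'pics/kt.png',5)
for v in([S],): print(fit(v,SH,'ly',.013,(.489,-.03,D(45)),white))
```

```text
(array([488.5, -28.5,  43.7]), np.float64(16.6))
```

View pics/k.png

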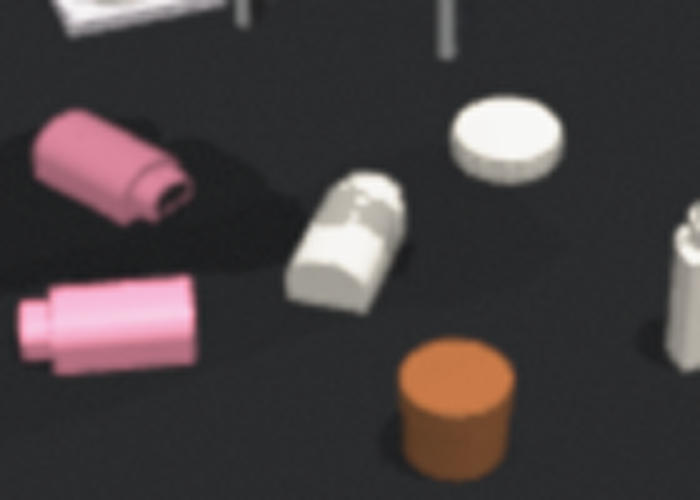

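View pics/kt.png

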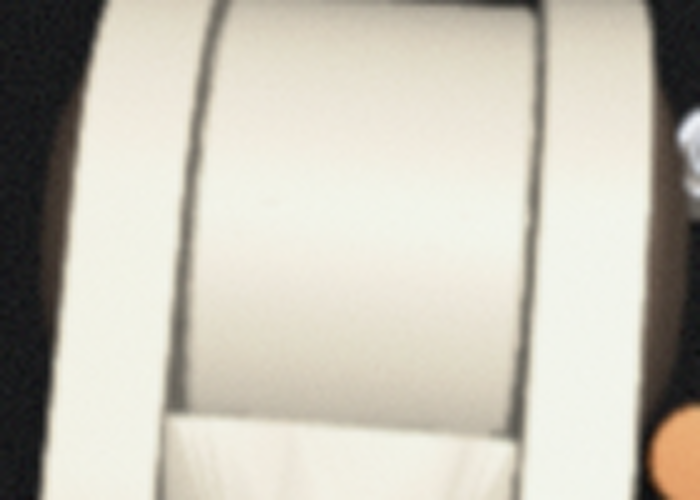

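Run:
```python
from plan import *
g=np.array([.4892,-.0292,.013]);neck=44.3
n=np.array([np.cos(D(neck)),np.sin(D(neck)),0])
Mg=lie(neck,40,1);pg=g+.003*n;pg[2]=.0095
rel(pg-Mg[:,0]*.1,Mg)
```

```text
row [22.0, -0.0, 66.0] [0.01, 0.7, -0.0] ang 40 q1,pitch,q5,q6 [ 10. 125. -21. -28.] 0.638
```

Request:
apply_moves(
  rows=[
    [[22, 0, 66, 0.01, 0.7, 0, 1], [22, 0, 66, 0.01, 0.7, 0, 1], [22, 0, 66, 0.01, 0.7, 0, 1], [22, 0, 66, 0.01, 0.7, 0, 1], [22, 0, 66, 0.01, 0.7, 0, 1], [22, 0, 66, 0.01, 0.7, 0, 1], [22, 0, 66, 0.01, 0.7, 0, 1], [22, 0, 66, 0.01, 0.7, 0, 1]],
  ],
  newtons=40,
)

```text
time: 15.1
ee_pos: [0.5369, 0.0174, 0.0881]
tcp_rot: [-179.8, 50.2, -135.7]
wrist_force: [-1.4, -0.2, 0.7]
opening: 0.0857
```

Run:
```python
from plan import *
g=np.array([.4892,-.0292,.013]);neck=44.3
n=np.array([np.cos(D(neck)),np.sin(D(neck)),0])
Mg=lie(neck,40,1);pg=g+.003*n;pg[2]=.0095
rel(pg,Mg)
p,M,s=cur();print(s['q'].round(1))
```

```text
row [101.0, -0.0, 1.0] [-0.0, 0.0, -0.0] ang 0 q1,pitch,q5,q6 [  6. 123. -23. -31.] 0.587
[ 12.2  36.8  24.8 113.4 -19.9 -25.5]
```

Request:
apply_moves(
  rows=[
    [[40, 0, 1, 0, 0, 0, 1], [70, 0, 1, 0, 0, 0, 1], [90, 0, 1, 0, 0, 0, 1], [101, 0, 1, 0, 0, 0, 1], [101, 0, 1, 0, 0, 0, 0.7], [101, 0, 1, 0, 0, 0, 0.3], [101, 0, 1, 0, 0, 0, 0.2], [101, 0, 1, 0, 0, 0, 0.2], [101, 0, 1, 0, 0, 0, 0.2], [101, 0, 1, 0, 0, 0, 0.2], [101, 0, 1, 0, 0, 0, 0.2], [101, 0, 1, 0, 0, 0, 0.2]],
  ],
  newtons=40,
)

```text
time: 16.3
ee_pos: [0.4921, -0.0268, 0.0112]
tcp_rot: [-179.7, 50.2, -135.6]
wrist_force: [1.2, 1.2, 7.9]
opening: 0.036
```

Run:
```python
from plan import *
p,M,s=cur();np.savez('g2b.npz',p=p,M=M);print(p,s['opening'])
g=np.array([.4892,-.0292,.013]);Srel=M.T@shellR_lie(44.3);sp=M.T@(g-p);print(sp.round(4))
rel(p+[0,0,.15],M)
Mp=shellR_up(TRY)@Srel.T;pp=CELL[1]+[0,0,.039]-Mp@sp
rel(pp+[0,0,.11],Mp)
```

```text
[ 0.49214056 -0.02676726  0.01118418] 0.03601179605460041
[ 0.001   0.0003 -0.0041]
  row [-115.0, -0.0, -96.0] [0.0, 0.0, 0.0] ang 0 q1,pitch,q5,q6 [  6. 123. -23. -31.] 0.587
  row [-281.0, 87.0, 109.0] [-0.73, -1.51, 0.07] ang 96 q1,pitch,q5,q6 [  6.  74.  48. -69.] 0.603
```

Request:
apply_moves(
  rows=[
    [[-12, 0, -10, 0, 0, 0, 0.2], [-40, 0, -33, 0, 0, 0, 0.2], [-75, 0, -63, 0, 0, 0, 0.2], [-115, 0, -96, 0, 0, 0, 0.2], [-281, 87, 109, -0.73, -1.51, 0.07, 0.2], [-281, 87, 109, -0.73, -1.51, 0.07, 0.2], [-281, 87, 109, -0.73, -1.51, 0.07, 0.2], [-281, 87, 109, -0.73, -1.51, 0.07, 0.2], [-281, 87, 109, -0.73, -1.51, 0.07, 0.2], [-281, 87, 109, -0.73, -1.51, 0.07, 0.2], [-281, 87, 109, -0.73, -1.51, 0.07, 0.2], [-281, 87, 109, -0.73, -1.51, 0.07, 0.2], [-281, 87, 109, -0.73, -1.51, 0.07, 0.2], [-281, 87, 109, -0.73, -1.51, 0.07, 0.2], [-281, 87, 109, -0.73, -1.51, 0.07, 0.2], [-281, 87, 109, -0.73, -1.51, 0.07, 0.2], [-281, 87, 109, -0.73, -1.51, 0.07, 0.2], [-281, 87, 109, -0.73, -1.51, 0.07, 0.2], [-281, 87, 109, -0.73, -1.51, 0.07, 0.2], [-281, 87, 109, -0.73, -1.51, 0.07, 0.2]],
  ],
  newtons=40,
)

```text
time: 18.3
ee_pos: [0.6203, 0.2205, 0.1581]
tcp_rot: [-0.1, 39.8, 82.1]
wrist_force: [0.1, 0.2, -0.4]
opening: 0.0361
```

```bash
cat > look.py <<'E'
import sys
from plan import *
from workcell import cams
tag,q=sys.argv[1],sys.argv[2]
for n in('side','top'):
    c=cams.camera(n)
    p,M,s=cur();x=p if q=='tcp' else CELL[int(q)];uv=proj(c,x)[0].astype(int);u0=max(0,min(420,uv[0]-70));v0=max(0,min(320,uv[1]-50))
    print(n,'off',u0,v0,p.round(4),s['wrist_force'].round(1),s['q'].round(1))
    crop(c,u0,v0,140,100,f'pics/{tag}_{n}.png',5); pickle.dump(c,open(f'{n}_{tag}.pkl','wb'))
E
python3 look.py l tcp
python3 - <<'E'
from plan import *
G=np.load('g2b.npz');g=np.array([.4892,-.0292,.013]);Srel=G['M'].T@shellR_lie(44.3);sp=G['M'].T@(g-G['p'])
T=pickle.load(open('top_l.pkl','rb'));S=pickle.load(open('side_l.pkl','rb'));p,M,s=cur()
c0=p+M@sp;Rs=M@Srel;print('shell',c0.round(4),R.from_matrix(Rs).as_euler('ZYX',degrees=True).round(1),'cell1',CELL[1].round(4))
print('neck top',proj(T,c0+Rs@[0,0,.038]),proj(S,c0+Rs@[0,0,.038]),'base front side',proj(S,c0+Rs@[-.013,0,-.038]))
rel(p+(CELL[1]-c0)*[1,1,0]-[0,0,c0[2]-.038-.005],M)
E
```

```text
side off 184 71 [0.6202 0.2204 0.1579] [-1.3 -0.3 -0.9] [  0.3   7.5  -7.   65.9  49.6 -77.4]
top off 83 128 [0.6202 0.2202 0.1577] [ 0.4 -1.   0.6] [  0.3   7.5  -7.   65.9  49.6 -77.4]
shell [0.6196 0.2185 0.1539] [82.4 -0.  -0.2] cell1 [0.6193 0.2181 0.004 ]
neck top [[148.99753808 175.05548394]] [[254.41118835 110.24111265]] base front side [[256.66093656 138.05072459]]
  row [71.0, 0.0, -85.0] [0.0, 0.0, 0.0] ang 0 q1,pitch,q5,q6 [  6.  73.  48. -68.] 0.603
```

View pics/l_side.png

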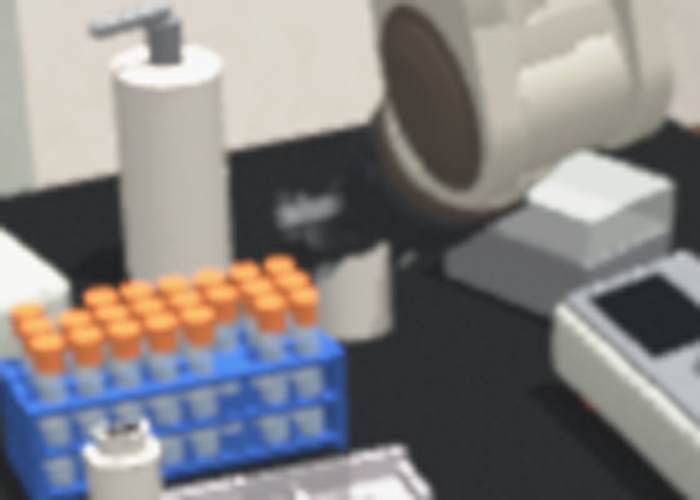

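View pics/l_top.png

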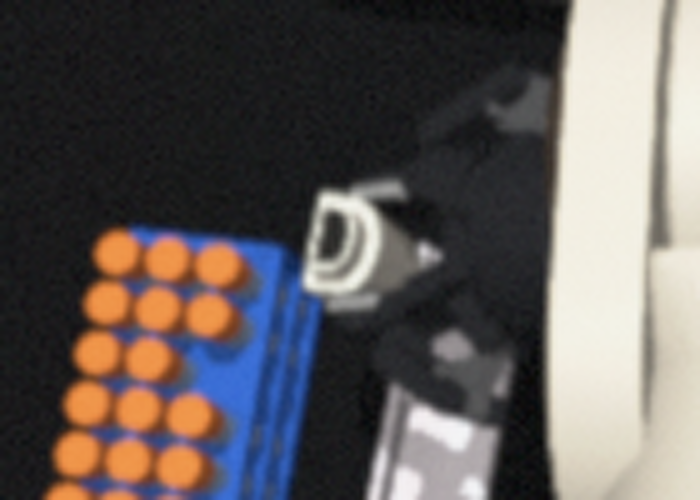

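Request:
apply_moves(
  rows=[
    [[26, 0, -31, 0, 0, 0, 0.2], [45, 0, -54, 0, 0, 0, 0.2], [58, 0, -70, 0, 0, 0, 0.2], [66, 0, -79, 0, 0, 0, 0.2], [69, 0, -83, 0, 0, 0, 0.2], [70.5, 0, -84.5, 0, 0, 0, 0.2], [71, 0, -85, 0, 0, 0, 0.2], [71, 0, -85, 0, 0, 0, 0.2]],
  ],
  newtons=40,
)

```text
time: 19.2
ee_pos: [0.6209, 0.2205, 0.048]
tcp_rot: [-0.2, 39.7, 82.1]
wrist_force: [0.1, -0.2, -0.2]
opening: 0.0363
```

```bash
python3 look.py m tcp
```

```text
side off 185 107 [0.6208 0.2205 0.048 ] [-0.   0.3 -0.7] [  0.3  11.7 -14.7  53.7  49.6 -77.4]
top off 99 140 [0.6208 0.2205 0.0479] [ 0.2  0.2 -0. ] [  0.3  11.8 -14.7  53.7  49.6 -77.4]
```

View pics/m_side.png

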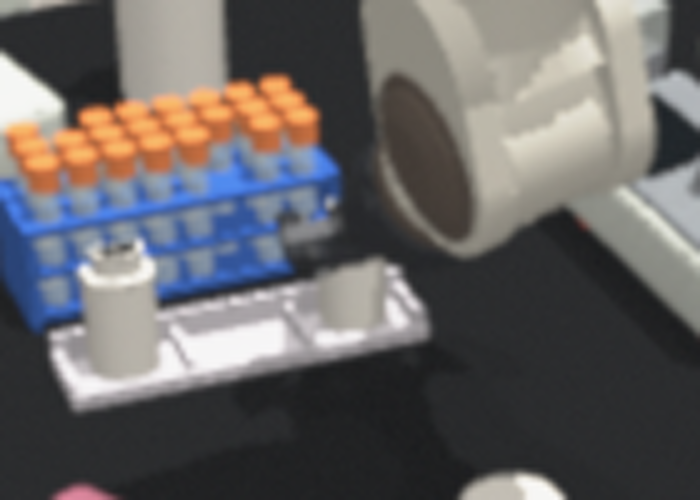

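View pics/m_top.png

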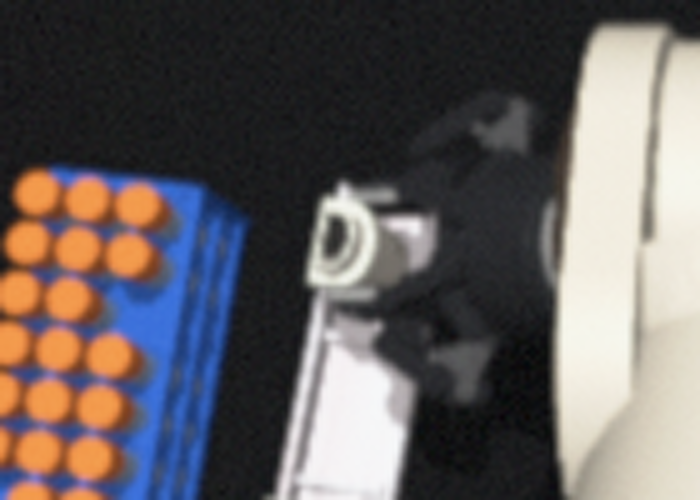

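The shell is inside the cell and not touching yet. Lower a little until it touches.

Request:
apply_moves(
  rows=[
    [[0.6, 0, -0.8, 0, 0, 0, 0.2], [1.3, 0, -1.5, 0, 0, 0, 0.2], [1.6, 0, -1.9, 0, 0, 0, 0.2]],
  ],
  newtons=40,
)

```text
time: 19.6
ee_pos: [0.6212, 0.2207, 0.0464]
tcp_rot: [-0.3, 39.6, 82.0]
wrist_force: [-0.8, 0.4, 6.6]
opening: 0.0362
```

Request:
apply_moves(
  rows=[
    [[0, 0, 0, 0, 0, 0, 0.5], [0, 0, 0, 0, 0, 0, 0.6], [0, 0, 0, 0, 0, 0, 0.65], [0, 0, 0, 0, 0, 0, 0.65], [-15, 0, 0, 0, 0, 0, 0.65], [-50, 0, 0, 0, 0, 0, 0.65], [-100, 0, 0, 0, 0, 0, 0.8], [-150, 0, 0, 0, 0, 0, 1], [-180, 0, 0, 0, 0, 0, 1], [-180, 0, 0, 0, 0, 0, 1]],
  ],
  newtons=40,
)

```text
time: 20.6
ee_pos: [0.6034, 0.0806, 0.1642]
tcp_rot: [-0.6, 39.7, 81.6]
wrist_force: [0.6, -0.0, 0.9]
opening: 0.0858
```

```bash
python3 look.py n 2
python3 - <<'E'
from plan import *
T=pickle.load(open('top0.pkl','rb'))
def up(yaw,f): # tool down, jaws along shell y
    X=np.array([0,0,-1.]);Y=f*np.array([-np.sin(D(yaw)),np.cos(D(yaw)),0]);return np.stack([X,Y,np.cross(X,Y)],1)
g=np.array([.6015,-.1665,.038]);yaw=-96.
for f in(1,-1):
    M=up(yaw,f);p=g+.004*np.array([np.cos(D(yaw)),np.sin(D(yaw)),0]);p[2]=.04
    rel(p+[0,0,.11],M)
    Mp=up(TRY,f);pp=CELL[2]+.004*tx;pp[2]=.15;rel(pp,Mp)
clear(T,p,M,.085,g)
E
```

```text
side off 163 125 [0.603  0.082  0.1622] [ 0.6 -0.2 -0.9] [-13.3  12.3  -0.9  83.   50.1 -98.4]
top off 99 172 [0.6024 0.0831 0.1609] [-0.4  0.8 -0. ] [-13.2  12.3  -1.   82.9  50.1 -98.3]
  row [-186.0, -33.0, -169.0] [2.82, 0.03, -1.32] ang 178 q1,pitch,q5,q6 [-16.  90.   0.  80.] 0.625
  row [114.0, 70.0, 81.0] [-0.0, 0.88, 0.01] ang 50 q1,pitch,q5,q6 [ 23.  90.   0. -60.] 0.599
  row [-186.0, -33.0, -169.0] [-0.03, 0.88, 0.02] ang 50 q1,pitch,q5,q6 [ -16.   90.    0. -100.] 0.625
  row [114.0, 70.0, 81.0] [2.84, 0.01, -1.33] ang 180 q1,pitch,q5,q6 [ 23.  90.   0. 120.] 0.599
   back 0 [('f+', 36, [0.536, -0.149, 0.005]), ('f-', 37, [0.668, -0.195, 0.006]), ('body', 99, [0.488, -0.173, 0.042])]
   back 0.02 [('f+', 56, [0.536, -0.149, 0.005]), ('f-', 56, [0.668, -0.195, 0.006]), ('body', 115, [0.488, -0.173, 0.042])]
   back 0.05 [('f+', 73, [0.488, -0.173, 0.042]), ('f-', 85, [0.668, -0.195, 0.006]), ('body', 140, [0.488, -0.173, 0.042])]
   back 0.1 [('f+', 113, [0.488, -0.173, 0.042]), ('f-', 135, [0.668, -0.195, 0.006]), ('body', 185, [0.488, -0.173, 0.042])]
```

View pics/n_side.png

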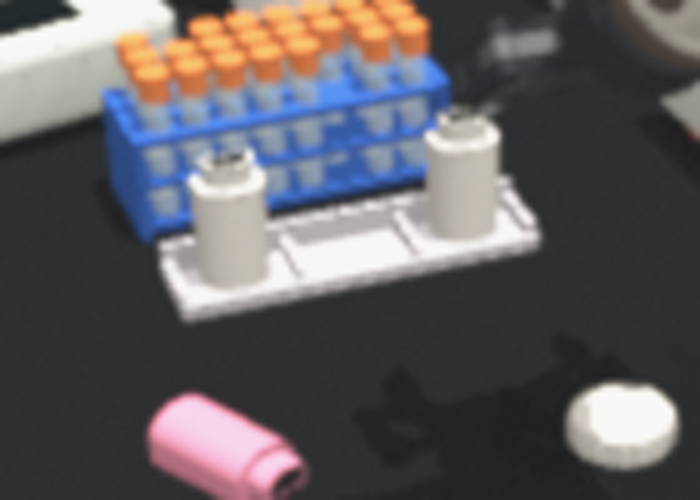

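View pics/n_top.png

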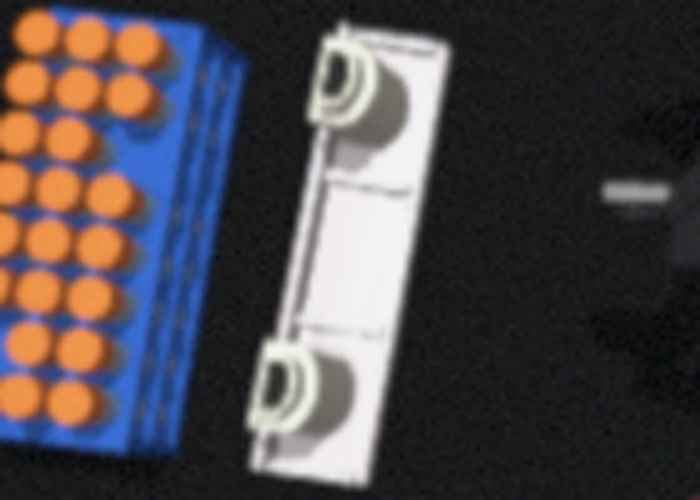

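Request:
apply_moves(
  rows=[
    [[-186, -33, -169, -0.03, 0.88, 0.02, 1], [-186, -33, -169, -0.03, 0.88, 0.02, 1], [-186, -33, -169, -0.03, 0.88, 0.02, 1], [-186, -33, -169, -0.03, 0.88, 0.02, 1], [-186, -33, -169, -0.03, 0.88, 0.02, 1], [-186, -33, -169, -0.03, 0.88, 0.02, 1], [-186, -33, -169, -0.03, 0.88, 0.02, 1], [-186, -33, -169, -0.03, 0.88, 0.02, 1], [-186, -33, -169, -0.03, 0.88, 0.02, 1], [-186, -33, -169, -0.03, 0.88, 0.02, 1]],
  ],
  newtons=40,
)

```text
time: 21.7
ee_pos: [0.6005, -0.1699, 0.149]
tcp_rot: [85.8, 89.9, 169.9]
wrist_force: [-0.2, -0.1, 0.1]
opening: 0.0854
```

```bash
cat >> plan.py <<'E'
def up(yaw,f):
    X=np.array([0,0,-1.]);Y=f*np.array([-np.sin(D(yaw)),np.cos(D(yaw)),0]);return np.stack([X,Y,np.cross(X,Y)],1)
E
python3 look.py o tcp
python3 - <<'E'
from plan import *
from fit import *
S=pickle.load(open('side_o.pkl','rb'))
print(fit([S],SH,'up',.038,(.601,-.166,D(-96)),white))
g=np.array([.6015,-.1665,.038]);yaw=-96.
p=g+.004*np.array([np.cos(D(yaw)),np.sin(D(yaw)),0]);p[2]=.04
rel(p,up(yaw,-1))
E
```

```text
side off 263 146 [ 0.6006 -0.1701  0.1492] [0.7 0.4 0.5] [-15.8  14.5  11.8  87.4  -0.  -99.9]
top off 278 142 [ 0.6006 -0.1702  0.1493] [-0.4 -0.4  0.1] [-15.8  14.5  11.8  87.4  -0.  -99.9]
(array([ 600. , -166.2, -100.9]), np.float64(32.0))
  row [109.0, -1.0, -0.0] [0.0, -0.0, -0.0] ang 0 q1,pitch,q5,q6 [ -16.   90.    0. -100.] 0.625
```

View pics/o_side.png

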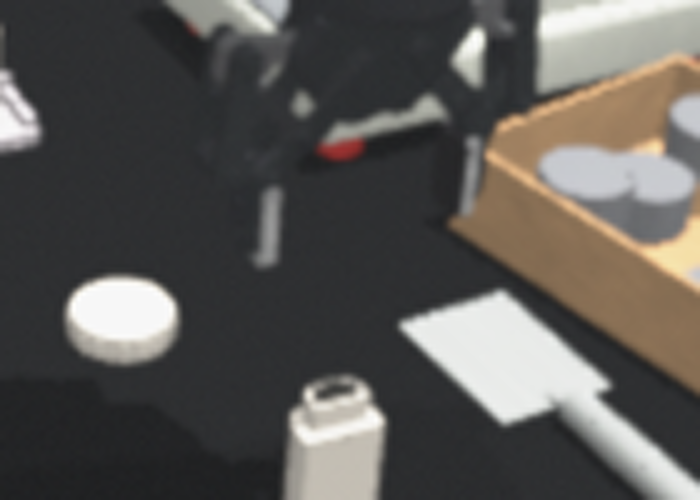

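Request:
apply_moves(
  rows=[
    [[45, -1, 0, 0, 0, 0, 1], [80, -1, 0, 0, 0, 0, 1], [100, -1, 0, 0, 0, 0, 1], [109, -1, 0, 0, 0, 0, 1], [109, -1, 0, 0, 0, 0, 0.7], [109, -1, 0, 0, 0, 0, 0.3], [109, -1, 0, 0, 0, 0, 0.2], [109, -1, 0, 0, 0, 0, 0.2], [109, -1, 0, 0, 0, 0, 0.2], [109, -1, 0, 0, 0, 0, 0.2], [109, -1, 0, 0, 0, 0, 0.2], [109, -1, 0, 0, 0, 0, 0.2]],
  ],
  newtons=40,
)

```text
time: 23.0
ee_pos: [0.6022, -0.1707, 0.0421]
tcp_rot: [-145.1, 89.9, -61.0]
wrist_force: [-0.3, -0.3, 6.7]
opening: 0.0367
```

```bash
python3 look.py q tcp
python3 - <<'E'
from plan import *
p,M,s=cur();np.savez('g1.npz',p=p,M=M);print(p,s['opening'])
for a in(90,181.5):
  # shell yaw decreasing about world z
  Ma=R.from_euler('z',-a,degrees=True).as_matrix()@M
  pp=CELL[2]+.004*tx;pp[2]=p[2]+.11;print(a);rel(pp,Ma)
E
```

```text
side off 260 186 [ 0.6022 -0.1707  0.0421] [-0.5 -0.7  6. ] [-15.8  15.7   1.4  75.7  -0.1 -99.9]
top off 271 151 [ 0.6022 -0.1707  0.0421] [-1.   0.   6.8] [-15.8  15.7   1.4  75.7  -0.1 -99.9]
[ 0.60223718 -0.17070165  0.0420921 ] 0.03691418150884274
90
  row [-111.0, 91.0, 394.0] [1.57, 0.0, 0.0] ang 90 q1,pitch,q5,q6 [23. 90. -0. 29.] 0.599
181.5
  row [-111.0, 91.0, 394.0] [-3.12, -0.0, -0.0] ang 179 q1,pitch,q5,q6 [ 23.  90.   0. 120.] 0.599
```

View pics/q_side.png

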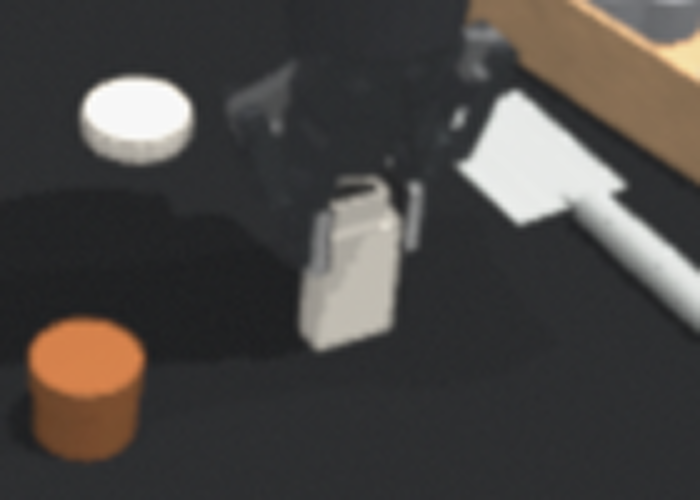

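Request:
apply_moves(
  rows=[
    [[-12, 0, 0, 0, 0, 0, 0.2], [-45, 0, 0, 0, 0, 0, 0.2], [-90, 0, 0, 0, 0, 0, 0.2], [-115, 45, 200, 1.57, 0, 0, 0.2], [-115, 45, 200, 1.57, 0, 0, 0.2], [-115, 45, 200, 1.57, 0, 0, 0.2], [-115, 45, 200, 1.57, 0, 0, 0.2], [-115, 45, 200, 1.57, 0, 0, 0.2], [-115, 45, 200, 1.57, 0, 0, 0.2], [-115, 45, 200, 1.57, 0, 0, 0.2], [-115, 45, 200, 1.57, 0, 0, 0.2], [-115, 45, 200, 1.57, 0, 0, 0.2], [-115, 45, 200, 1.57, 0, 0, 0.2], [-115, 45, 200, 1.57, 0, 0, 0.2], [-115, 45, 200, 1.57, 0, 0, 0.2]],
  ],
  newtons=40,
)

```text
time: 24.6
ee_pos: [0.5781, 0.0331, 0.1578]
tcp_rot: [-28.1, 89.9, -34.0]
wrist_force: [0.0, 0.3, 0.3]
opening: 0.0371
```

```bash
python3 look.py r tcp
python3 - <<'E'
from plan import *
p,M,s=cur();G=np.load('g1.npz')
a=178.5 
pp=CELL[2]+.004*tx;pp[2]=G['p'][2]+.11;rel(pp,up(TRY,-1))
E
```

```text
side off 205 104 [0.5781 0.033  0.1576] [ 0.2  0.4 -0.1] [ 3.3  8.   5.2 87.1 -0.1  9.1]
top off 176 151 [0.5781 0.033  0.1575] [-0.   0.7 -1. ] [ 3.3  8.   5.2 87.1 -0.1  9. ]
  row [5.0, 194.0, -45.0] [1.6, 0.0, -0.0] ang 92 q1,pitch,q5,q6 [ 23.  90.   0. 120.] 0.599
```

View pics/r_side.png

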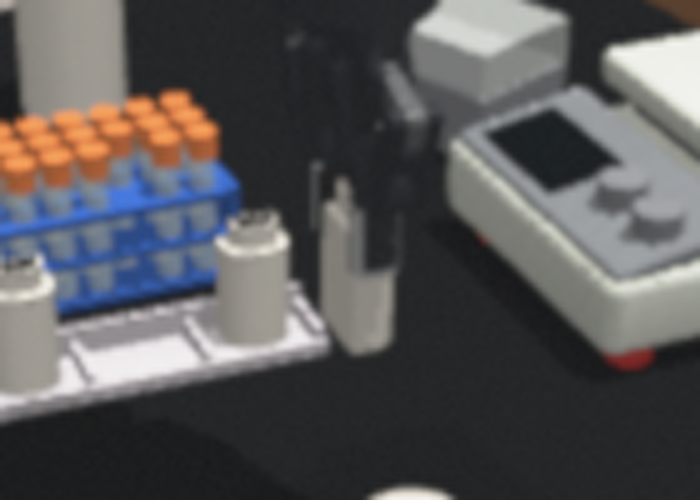

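View pics/r_top.png

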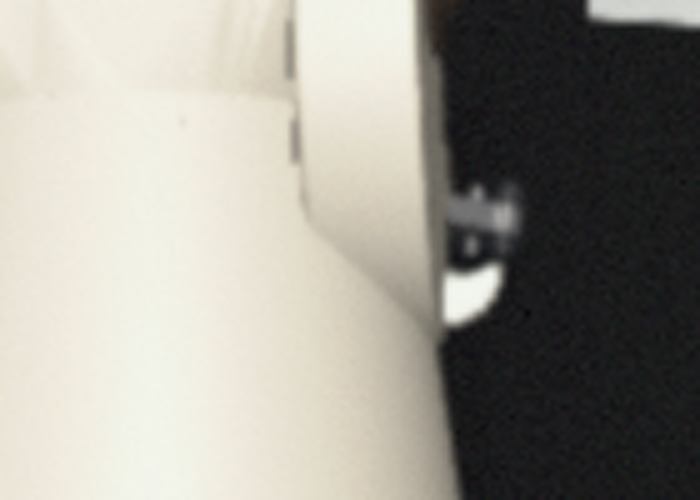

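Request:
apply_moves(
  rows=[
    [[0, 194, -45, 1.6, 0, 0, 0.2], [0, 194, -45, 1.6, 0, 0, 0.2], [0, 194, -45, 1.6, 0, 0, 0.2], [0, 194, -45, 1.6, 0, 0, 0.2], [0, 194, -45, 1.6, 0, 0, 0.2], [0, 194, -45, 1.6, 0, 0, 0.2], [0, 194, -45, 1.6, 0, 0, 0.2], [0, 194, -45, 1.6, 0, 0, 0.2], [0, 194, -45, 1.6, 0, 0, 0.2], [0, 194, -45, 1.6, 0, 0, 0.2], [0, 194, -45, 1.6, 0, 0, 0.2], [0, 194, -45, 1.6, 0, 0, 0.2], [0, 194, -45, 1.6, 0, 0, 0.2], [0, 194, -45, 1.6, 0, 0, 0.2]],
  ],
  newtons=40,
)

```text
time: 26.1
ee_pos: [0.5526, 0.2306, 0.1573]
tcp_rot: [59.9, 89.9, -37.2]
wrist_force: [-0.3, 0.4, -0.3]
opening: 0.0369
```

```bash
python3 look.py s tcp
python3 - <<'E'
from plan import *
p,M,s=cur();G=np.load('g1.npz');print(s['opening'])
pp=CELL[2]+.004*tx;pp[2]=G['p'][2]+.0055;rel(pp,up(TRY,-1))
S=pickle.load(open('side_s.pkl','rb'))
Rs=shellR_up(TRY);c0=p-.004*tx;c0[2]=p[2]-G['p'][2]+.038
print('base front side',proj(S,c0+Rs@[-.013,0,-.038]),proj(S,c0+Rs@[0,.019,-.038]),proj(S,c0+Rs@[0,-.019,-.038]))
E
```

```text
side off 160 75 [0.5526 0.2306 0.1573] [-0.6 -0.2 -1.1] [ 2.270e+01  1.080e+01  8.300e+00  8.750e+01 -1.000e-01  1.199e+02]
top off 76 162 [0.5526 0.2306 0.1573] [-0.2  0.4 -0.5] [ 2.270e+01  1.080e+01  8.300e+00  8.750e+01 -1.000e-01  1.199e+02]
0.036848827348636086
  row [110.0, -0.0, -0.0] [0.0, 0.0, -0.0] ang 0 q1,pitch,q5,q6 [ 23.  90.   0. 120.] 0.599
base front side [[233.00842257 142.59848167]] [[224.76922638 141.71632745]] [[238.18032156 139.36317049]]
```

View pics/s_side.png

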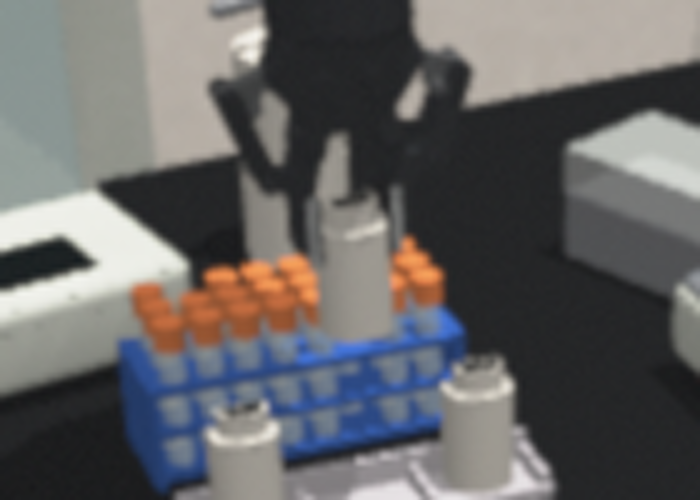

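Request:
apply_moves(
  rows=[
    [[40, 0, 0, 0, 0, 0, 0.2], [70, 0, 0, 0, 0, 0, 0.2], [90, 0, 0, 0, 0, 0, 0.2], [102, 0, 0, 0, 0, 0, 0.2], [108, 0, 0, 0, 0, 0, 0.2], [110, 0, 0, 0, 0, 0, 0.2], [110, 0, 0, 0, 0, 0, 0.2]],
  ],
  newtons=40,
)

```text
time: 26.9
ee_pos: [0.5532, 0.2306, 0.0481]
tcp_rot: [82.0, 89.9, -15.3]
wrist_force: [-0.2, -0.7, -0.3]
opening: 0.037
```

```bash
python3 look.py t tcp
```

```text
side off 162 111 [0.5533 0.2306 0.0484] [-0.5  0.4 -1. ] [ 2.270e+01  1.190e+01 -2.400e+00  7.550e+01 -1.000e-01  1.199e+02]
top off 92 169 [0.5533 0.2307 0.0484] [ 0.8 -0.2 -0.7] [ 2.270e+01  1.190e+01 -2.400e+00  7.550e+01 -1.000e-01  1.199e+02]
```

View pics/t_side.png

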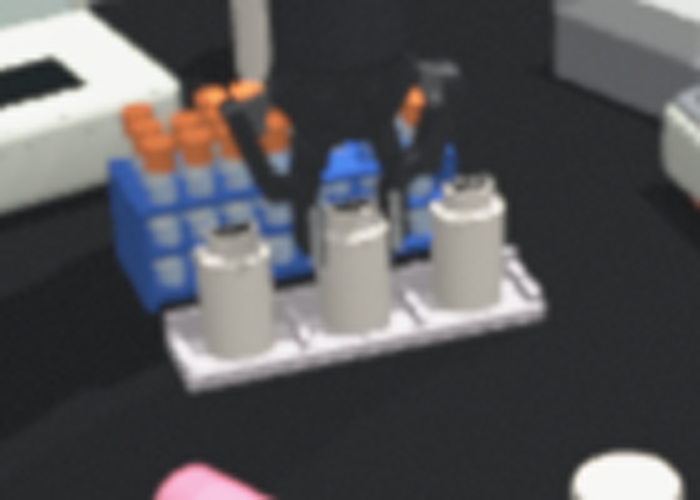

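Nearly seated and clear of both neighbours. Lower to touch.

Request:
apply_moves(
  rows=[
    [[1, 0, 0, 0, 0, 0, 0.2], [2, 0, 0, 0, 0, 0, 0.2], [2.5, 0, 0, 0, 0, 0, 0.2]],
  ],
  newtons=40,
)

```text
time: 27.3
ee_pos: [0.5535, 0.2307, 0.0461]
tcp_rot: [91.9, 89.8, -5.3]
wrist_force: [0.7, -0.3, 4.5]
opening: 0.037
```

Request:
apply_moves(
  rows=[
    [[0, 0, 0, 0, 0, 0, 0.5], [0, 0, 0, 0, 0, 0, 0.55], [0, 0, 0, 0, 0, 0, 0.56], [0, 0, 0, 0, 0, 0, 0.56], [0, 0, 0, 0, 0, 0, 0.56], [-8, 0, 0, 0, 0, 0, 0.56], [-25, 0, 0, 0, 0, 0, 0.56], [-60, 0, 0, 0, 0, 0, 0.56], [-100, 0, 0, 0, 0, 0, 0.56], [-150, 0, 0, 0, 0, 0, 0.56], [-180, 0, 0, 0, 0, 0, 0.56], [-180, 0, 0, 0, 0, 0, 0.56]],
  ],
  newtons=40,
)

```text
time: 28.5
ee_pos: [0.5542, 0.2313, 0.2324]
tcp_rot: [112.2, 89.4, 14.9]
wrist_force: [0.2, 0.3, 0.3]
opening: 0.0478
```

Run:
```python
from plan import *
p,M,s=cur();print(s['opening'])
rel(np.array([.42,.02,.30]),M)
```

```text
0.04775197935180995
  row [-70.0, -106.0, 226.0] [0.0, 0.0, 0.0] ang 0 q1,pitch,q5,q6 [  3.  89.   0. 100.] 0.418
```

Request:
apply_moves(
  rows=[
    [[-70, -166, 280, 0, 0, 0, 0.56], [-70, -166, 280, 0, 0, 0, 0.56], [-70, -166, 280, 0, 0, 0, 0.56], [-70, -166, 280, 0, 0, 0, 0.56], [-70, -166, 280, 0, 0, 0, 0.56], [-70, -166, 280, 0, 0, 0, 0.56], [-70, -166, 280, 0, 0, 0, 0.56], [-70, -166, 280, 0, 0, 0, 0.56], [-70, -166, 280, 0, 0, 0, 0.56], [-70, -166, 280, 0, 0, 0, 0.56]],
  ],
)

```text
time: 29.5
ee_pos: [0.3538, -0.0254, 0.299]
tcp_rot: [113.7, 89.4, 16.5]
wrist_force: [-0.2, 0.4, 0.0]
opening: 0.048
```

```bash
python3 look.py z 2
python3 - <<'E'
from plan import *
from fit import *
S=pickle.load(open('side_z.pkl','rb'));T=pickle.load(open('top_z.pkl','rb'))
for n,c in(('Z_s',S),('Z_t',T)): cv2.imwrite(f'pics/{n}.png',c['pixels'][:,:,::-1])
S0=pickle.load(open('side0.pkl','rb'))
d=np.abs(S['pixels'].astype(int)-S0['pixels'].astype(int)).max(-1);cv2.imwrite('pics/diff.png',np.clip(d*2,0,255).astype(np.uint8))
P=cloud(T)
for k in(1,2,3):
    q=(P-CELL[k])@np.stack([tx,ty,[0,0,1]],1)
    m=(abs(q[...,0])<.03)&(abs(q[...,1])<.03)&(q[...,2]>.068)&(q[...,2]<.085)
    Q=q[m];print(k,len(Q),'top mean',Q.mean(0).round(4),'min',Q.min(0).round(3),'max',Q.max(0).round(3))
    r=cv2.minAreaRect((Q[:,:2]*1000).astype(np.float32));print('   ',np.round(r[0],1),np.round(r[1],1),round(r[2],1))
E
```

```text
side off 163 125 [ 0.3538 -0.0252  0.2989] [1.1 1.3 0.4] [ -4.3 -19.5  -4.1 104.8   0.2  92.9]
top off 99 172 [ 0.3538 -0.0251  0.2988] [-0.7 -0.7 -0.5] [ -4.2 -19.5  -4.1 104.8   0.2  92.9]
1 92 top mean [ 0.0003 -0.0011  0.0755] min [-0.008 -0.015  0.07 ] max [0.008 0.012 0.08 ]
    [-0.  -1.5] [15.8 26.6] 0.1
2 97 top mean [-0.0013 -0.0018  0.0756] min [-0.01  -0.016  0.068] max [0.008 0.012 0.079]
    [-1.2 -2.2] [16.6 27. ] 2.0
3 97 top mean [-0.0005 -0.0007  0.0756] min [-0.008 -0.014  0.069] max [0.008 0.012 0.079]
    [-0.1 -0.8] [16.5 26.2] 2.1
```

View pics/z_side.png

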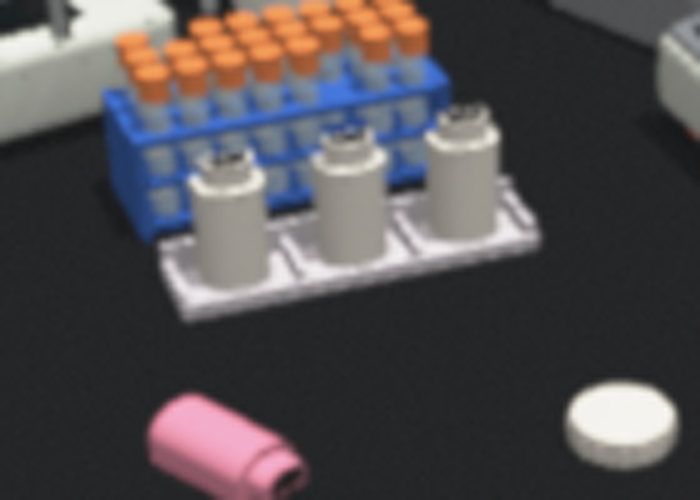

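View pics/z_top.png

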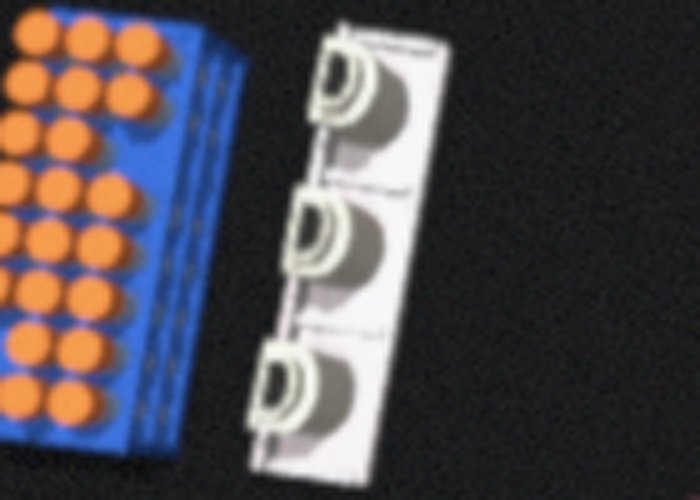

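View pics/Z_t.png

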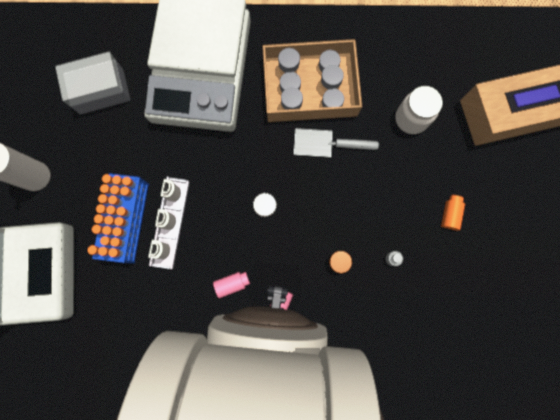

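View pics/diff.png

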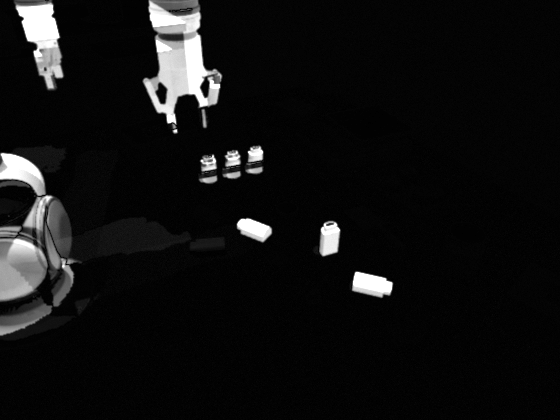

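The pictures show all three shells upright, one per cell, with flat backs to the back wall and the rack. Measured from their necks, they are within 2.5 mm of the cell centres and within about 2° of square. Before-and-after pictures differ only at the shells and the arm, including its shadow across the pink piece. Handing in.

```bash
python3 -c "
from workcell import bot;print(bot.job_done())"
```

```text
the job is handed in; nothing more can be done
None
```

All three white shells are in the tray, one per cell, standing on their bases with necks up and flat backs to the high back wall. The job was handed in at about 29.6 s of the 72 s allowed.

**What I did**
- **shell3 → cell 3:** I picked it up from lying with a tilted grasp, stood it up and placed it.
- **shell2 → cell 1:** I first laid it down again nearer the robot, because a tilted grasp where it lay might have been out of reach. Then I stood it up the same way.
- **shell1 → cell 2:** I lifted it from above, turned it half round and lowered it between the other two.

**Last checks**
- **Position:** the necks are within about 2.5 mm of the cell centres and at the expected height. This depends on my camera fit of the tray, good to about 2 mm.
- **Squareness:** the shells are square to the tray within about 2°.
- **Other things on the bench:** before-and-after side pictures show change only at the shells and the arm, including its shadow on one pink piece.
- **Contact forces:** the wrist force readings at the end of each move stayed below 10 N. The arm is clear of everything.

**What disagreed**
- The two cameras differed by up to about 4 mm on where the shells started.
- A fit of shell3's tilt in the gripper was too noisy to use. I checked it instead by comparing its predicted outline with the pictures before lowering it.

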